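# Load the analyser rack with a depth series of water samples, shallowest first

## Robot

A 6-joint arm with a two-finger parallel gripper is mounted at the origin on the work surface; the furniture and walls round the work are solid. World frame = base frame: x ahead of the robot, y to its left, z up, the work surface at z = 0. Lengths are in mm, angles in rad, forces in N, time in s.
With the tool pointing down it reaches from about 400 to 925 mm from the base axis. Payload 12.5 kg.
Tool frame: the origin (TCP) lies midway between the tips of the shut fingers; the grasp point (between the pads) lies 19 mm behind it; z points along the fingers, y is the line along which they close (so a half turn about z gives the same grasp; the last joint's range is limited). The gripper opens to 95 mm and grips with 3 to 60 N. Pads are 20 mm wide; open, the fingers measure 119 mm over their backs; the gripper's body (75 mm by 180 mm) begins 59 mm behind the grasp point.
Start: joints at [1.205, 0.491, 1.559, -0, 1.092, -0.106], TCP at [160.537, 604.051, 192.861] pointing down, gripper open.
Joint ranges: [-3.1, 3.1], [-0.84, 2.19], [0.05, 2.79], [-1.13, 4.28], [0.06, 2.93], [-2.69, 2.69]. Speed limits (rad/s): [2.22, 2.22, 2.79, 3.14, 3.14, 3.14].

## Interface

Orientations are given as a unit quaternion [x, y, z, w].
In Python, from rig import get_state, grab_frame, camera_params, hand_in, spot_in gives the robot as it stands.
- The arm moves only by the tool drive_tool, never from a script. Its argument "steps" is a list of rows, each an object of numbers: "hand": the opening, from -1 (shut) to 1 (fully open); "x", "y", "z": the shift along the tool's x, y, z in units of 80 cm (1.0 is 80 cm); "roll": the turn about the tool's z in units of 90 degrees (1.0 is 90 degrees). A call has 1 to 5 rows; each row is the pose to reach, as a shift and turn from the pose commanded when the call began, along the tool's axes at that moment; what a row does not reach only later rows make up. A row lasts 1/8 s, in which the tool goes at most 62.5 mm and 10.7 degrees, less where a joint would pass 70% of its speed; a pose out of reach is approached as far as the arm can. A call with a number of a shift or a turn outside -1 to 1 is refused whole. A call with a gripper value outside its range is refused whole. The fingers move at their own pace and stop on an object; "squeeze" is the grip in N (left out, the last holds). Time passes only in rows, so rows that repeat a pose let the fingers close. It gives the time, the measured TCP pose, the force, the opening and the grip force at its end, in the units of the state.
- get_state(): the state, without advancing time (a new reading comes with each control period).
- grab_frame(name): name is "scene" or "side" or "wrist"; returns the picture (400x640x3 uint8, red, green, blue); there is no depth.
- camera_params(name): a dict with "vertical_fov" (degrees; the focal length in pixels is half the picture's height over the tangent of half this angle, whatever the lens; pixels are square), "cx", "cy" (the principal point, pixels), "rvec" (rotation vector, rad) and "tvec" (3), from world to camera coordinates, as OpenCV has them; the wrist camera has in their place "T_tool_cam" (4x4, takes a point from camera to tool coordinates, whose origin is the TCP and whose axes are the flange's). Camera axes: x right, y down, z forward; pixel columns grow to the right and rows downward; lengths in mm; the calibration is good to about 2 mm. A picture is of the moment at which its call begins: read the wrist's pose just before it. camera_params takes no time and is no camera call.
- hand_in(): hands the job in; it is judged then, once.
Trained networks look in the newest picture that a camera, given by its name, has taken for a name from the list of things; names that differ only in an ending like _2 or _b are one class to them, and where a whole thing is asked for, a point or a joint stands for the part that bears it (a point fixed in the world has none). Each returns a list of dicts, best first, with "p" (0 to 1); they miss things now and then, are a little off and sometimes report something else, mostly with a low value. They report only what shows in the picture. A call takes as long as a camera call. They do not tell look-alikes from the thing itself.
- spot_in(camera, thing): "rect" ([left, top, right, bottom] in pixels, round what is visible of it).
The state is a dict: "clock": time; "joint_pos": joint angles; "qvel": joint speeds; "effort": joint torques, N m; "tcp_pos": TCP position; "tool_rot": TCP orientation; "force": force on the tool from outside, world axes, zero at the start; "torque": the same for the moment, N m; "opening": opening from 0.0 (shut) to 1.0 (fully open); "gripper_force": force on a finger pad.
Only numpy, scipy, OpenCV 4.12 (cv2) and the standard library are available. Lean on these libraries where they do the work, as an engineer would, in place of code of your own. Each camera call takes 0.05 s, during which the arm holds its last target. There are 200 camera calls.

## Task

The two-row carry rack has come in from the water sampler with a depth series in duplicate, the deepest pair next to the carrying handle; the analyser reads its own rack from the end with the steel docking tongue and must get the shallowest water first. Move the four vials of the near row over to the analyser rack in reverse order, so that the vial farthest from the carry rack's handle stands in the cell next to the tongue and the vial next to the handle stands in the cell farthest from the tongue, one to a cell. Set each one down upright on the floor of its cell without dropping it, and leave the duplicates of the far row standing where they are.

Things in the scene. Friction and masses are not known exactly. Their poses are not given: they have to be found in the camera images.
- carry_rack: dark grey plastic fixed rack, 121 x 192 mm, 27 mm high: two rows of four square cells 43 mm wide inside, walls 4 mm, floor 5 mm up. Origin: centre of its underside. Rows along its y: cell centres y = -70.5, -23.5, 23.5, 70.5 mm; samples' row x = -35 mm (nearer the robot), duplicates' row x = +35 mm. The carrying handle (steel bail, black grip, flat, 17 mm up) sticks out 45 mm at the -y end
- analyser_rack: pale aluminium fixed rack, 51 x 192 mm, 27 mm high, empty: one row of four square cells 43 mm wide inside, walls 4 mm, floor 5 mm up. Origin: centre of its underside. Row along its y (x = 0), cells at y = -70.5, -23.5, 23.5, 70.5 mm. The flat steel docking tongue sticks out 33 mm at the -y end. A paper roll (x 0.57, y -0.20 m, 110 mm wide, 230 tall) stands beyond: pass on the robot's side
- sample_1: sample: clear vial with white screw cap, diameter 27 mm (cap too), height 58 mm, about 30 g; origin at the centre of its underside, z up its axis. Starts in any one cell of the carry rack's near row (x = -35 mm), up to 5 mm off centre; told from the others by its place only
- duplicate_1: duplicate of sample 1: an identical clear vial with white screw cap, diameter 27 mm (cap too), height 58 mm, about 30 g; origin at the centre of its underside, z up its axis. Stands in the carry rack's far row, in the cell behind that sample (70 mm along the rack's x), and stays there
- sample_2: sample: clear vial with white screw cap, diameter 27 mm (cap too), height 58 mm, about 30 g; origin at the centre of its underside, z up its axis. Starts in any one cell of the carry rack's near row (x = -35 mm), up to 5 mm off centre; told from the others by its place only
- duplicate_2: duplicate of sample 2: an identical clear vial with white screw cap, diameter 27 mm (cap too), height 58 mm, about 30 g; origin at the centre of its underside, z up its axis. Stands in the carry rack's far row, in the cell behind that sample (70 mm along the rack's x), and stays there
- sample_3: sample: clear vial with white screw cap, diameter 27 mm (cap too), height 58 mm, about 30 g; origin at the centre of its underside, z up its axis. Starts in any one cell of the carry rack's near row (x = -35 mm), up to 5 mm off centre; told from the others by its place only
- duplicate_3: duplicate of sample 3: an identical clear vial with white screw cap, diameter 27 mm (cap too), height 58 mm, about 30 g; origin at the centre of its underside, z up its axis. Stands in the carry rack's far row, in the cell behind that sample (70 mm along the rack's x), and stays there
- sample_4: sample: clear vial with white screw cap, diameter 27 mm (cap too), height 58 mm, about 30 g; origin at the centre of its underside, z up its axis. Starts in any one cell of the carry rack's near row (x = -35 mm), up to 5 mm off centre; told from the others by its place only
- duplicate_4: duplicate of sample 4: an identical clear vial with white screw cap, diameter 27 mm (cap too), height 58 mm, about 30 g; origin at the centre of its underside, z up its axis. Stands in the carry rack's far row, in the cell behind that sample (70 mm along the rack's x), and stays there
Things that resemble listed ones, but are neither listed nor needed, are in the scene too. What is shaped like the sample_1 but black or orange is not meant.

How it is judged:
By the outcome, as a careful person would: the job done as asked, in the order asked, and still so for the second after the job is handed in, with the robot touching nothing.
It also fails if it takes over 106 s, if anything falls off the work surface, if the arm or the gripper's body presses on something with over 40 N, if the wrist force passes 120 N, or if a joint passes its speed limit or range.

## Working session

There is one attempt and no reset: what is moved stays moved. The work goes in short steps, Python scripts to look and compute and a tool call to move; the robot and the scene stay as the last step left them, time stands still between calls to the robot, and variables do not carry over. Pictures are saved under pics/ and viewed, at most 14 in all, crops included, and the job is handed in when it is done.

Besides the shell and the picture viewer there is one more tool, called after ">>>" as name(argument=value, ...), one argument or row to a line, values as JSON. drive_tool: Moves the arm, as the interface text tells. Its arguments: {"type":"object","properties":{"steps":{"type":"array"},"squeeze":{"type":"number"}},"required":["steps"]}

```bash
mkdir -p pics; ls
python3 - <<'E'
from rig import *
import cv2
print(get_state())
for n in ("scene","side","wrist"):
    f=grab_frame(n); cv2.imwrite(f"pics/{n}0.png",f[:,:,::-1]); print(n,camera_params(n))
    for t in ("carry_rack","analyser_rack","sample_1"):
        print(t,[(r["rect"],round(r["p"],2)) for r in spot_in(n,t)])
E
```

```text
pics
{'clock': 0.0, 'joint_pos': array([ 1.20537402e+00,  4.91540283e-01,  1.55946790e+00,  1.78042570e-05,
        1.09168166e+00, -1.05569379e-01]), 'qvel': array([-0.00014661,  0.00050529,  0.00031848, -0.00102048,  0.00221088,
        0.00033521]), 'effort': array([-5.18670695e-04, -6.12634349e+01, -2.58181858e+01,  6.91882940e-02,
        4.80949378e-02, -6.72636133e-05]), 'tcp_pos': array([160.44384308, 603.77395758, 192.26738153]), 'tool_rot': array([ 1.29565278e-01,  9.91570743e-01, -5.31606457e-04, -1.35679618e-04]), 'force': array([ 0.14673109, -0.85187074, -0.20472839]), 'torque': array([-0.00652748,  0.01367375,  0.03604194]), 'gripper_force': 0.0, 'opening': 0.9999324073211951}
scene {'vertical_fov': 49.768859139462265, 'cx': 319.58306198224244, 'cy': 202.23420133224408, 'rvec': array([ 2.18116527, -1.20327854,  0.42633405]), 'tvec': array([-196.75351247,  386.79650444,  701.5649108 ])}
carry_rack [([250.8, 178.1, 361.2, 241.9], 0.78)]
analyser_rack [([374.8, 248.2, 451.7, 358.8], 0.75)]
sample_1 [([260.0, 193.3, 272.7, 215.7], 0.78), ([315.3, 210.5, 331.6, 231.6], 0.73)
[... 456 characters left out ...]
ser_rack [([310.6, 143.5, 352.0, 173.9], 0.94)]
sample_1 [([258.9, 246.8, 269.2, 273.5], 0.63), ([309.0, 144.7, 349.5, 173.9], 0.56), ([327.6, 201.1, 336.4, 219.1], 0.45), ([316.4, 186.2, 326.9, 199.3], 0.4)]
wrist {'vertical_fov': 63.83004042243782, 'cx': 323.5923301131367, 'cy': 199.19185314259576, 'T_tool_cam': array([[-7.76897700e-04, -9.62665802e-01, -2.70691616e-01,
         7.67789040e+01],
       [ 9.99999130e-01, -1.03650826e-03,  8.16109626e-04,
        -1.87649796e-01],
       [-1.06621492e-03, -2.70690746e-01,  9.62665769e-01,
        -1.91487072e+02],
       [ 0.00000000e+00,  0.00000000e+00,  0.00000000e+00,
         1.00000000e+00]])}
carry_rack []
analyser_rack []
sample_1 []
```

View pics/scene0.png

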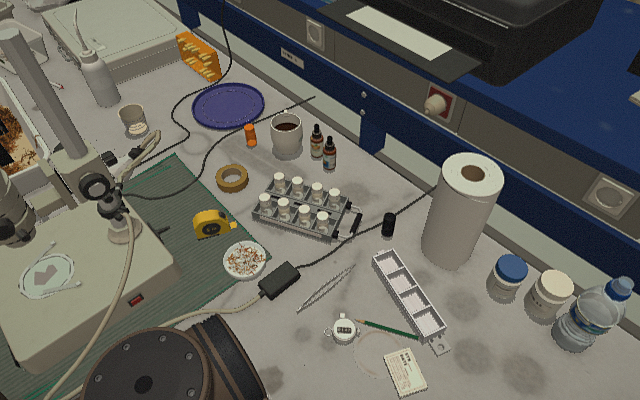

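```bash
cat > h.py <<'E'
from rig import *
import numpy as np, cv2
from scipy.spatial.transform import Rotation as R
def cam(n,s=None):
    p=camera_params(n)
    f=200/np.tan(np.radians(p["vertical_fov"]/2))
    K=np.array([[f,0,p["cx"]],[0,f,p["cy"]],[0,0,1]])
    if n=="wrist":
        T=np.eye(4); T[:3,:3]=R.from_quat(s["tool_rot"]).as_matrix(); T[:3,3]=s["tcp_pos"]
        C=T@p["T_tool_cam"]; Rw=C[:3,:3].T; return K,Rw,-Rw@C[:3,3]
    return K,cv2.Rodrigues(p["rvec"])[0],p["tvec"]
def ray(c,uv,z):
    K,Rw,t=c; o=-Rw.T@t; d=Rw.T@np.linalg.inv(K)@[uv[0],uv[1],1]
    return o+d*(z-o[2])/d[2]
def proj(c,P):
    K,Rw,t=c; q=(np.atleast_2d(P)@Rw.T+t)@K.T; return q[:,:2]/q[:,2:]
E
python3 - <<'E'
from h import *
c=cam("scene")
for r in [[260.0, 193.3, 272.7, 215.7],[315.3, 210.5, 331.6, 231.6],[383.4, 212.3, 397.6, 234.8],[244.1, 124.8, 257.0, 145.8],[279.3, 198.5, 293.1, 223.0],[296.5, 207.0, 309.4, 229.7]]:
    print(r, ray(c,((r[0]+r[2])/2,r[1]+4),58).round())
a=[374.8, 248.2, 451.7, 358.8]; print(ray(c,((a[0]+a[2])/2,(a[1]+a[3])/2),14).round())
im=cv2.imread("pics/scene0.png"); k=im[110:370,220:480]
cv2.imwrite("pics/scene0c.png",cv2.resize(k,(600,600),interpolation=cv2.INTER_CUBIC))
E
```

```text
[260.0, 193.3, 272.7, 215.7] [439. 186.  58.]
[315.3, 210.5, 331.6, 231.6] [465.  52.  58.]
[383.4, 212.3, 397.6, 234.8] [537. -72.  58.]
[244.1, 124.8, 257.0, 145.8] [604. 361.  58.]
[279.3, 198.5, 293.1, 223.0] [450. 139.  58.]
[296.5, 207.0, 309.4, 229.7] [450.  95.  58.]
[ 400. -195.   14.]
```

View pics/scene0c.png

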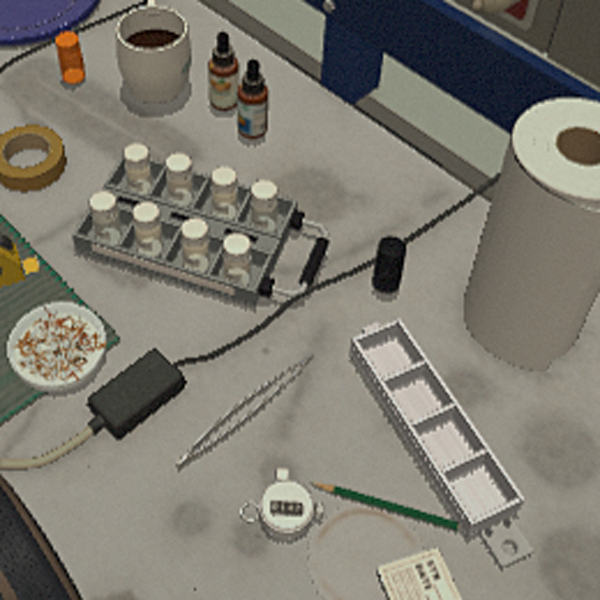

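The scene picture shows the carry rack with its eight white-capped vials. Its handle is on the right, at about crop (315,260). The analyser rack is at lower right, from crop (375,335) to (500,510), with its tongue at the bottom near (508,545). The paper roll is beyond it. Next I fit coarse poses from these points.

```bash
cat >> h.py <<'E'
from scipy.optimize import least_squares
def fit(cams_pts, x0):
    "cams_pts: list of (cam, local Nx3, pix Nx2); returns x,y,yaw, rms px"
    def w(v,L):
        c,s=np.cos(v[2]),np.sin(v[2]); L=np.asarray(L,float)
        return np.c_[v[0]+c*L[:,0]-s*L[:,1], v[1]+s*L[:,0]+c*L[:,1], L[:,2]]
    g=lambda v: np.concatenate([(proj(c,w(v,L))-np.asarray(p)).ravel() for c,L,p in cams_pts])
    r=least_squares(g,x0,x_scale=[100,100,1],loss="soft_l1")
    return r.x, g(r.x).reshape(-1,2)
E
python3 - <<'E'
from h import *
c=cam("scene"); q=lambda L:np.array(L)/(600/260)+[220,110]
ap=q([(352,343),(400,320),(522,498),(470,528)])
print("an corners",[ray(c,p,27).round()[:2] for p in ap], "tongue",ray(c,q([(508,548)])[0],5).round())
cp=q([(103,203),(147,215),(195,232),(237,245),(137,153),(180,163),(223,178),(264,190)])
print("caps",[ray(c,p,63).round()[:2] for p in cp],"handle",ray(c,q([(315,260)])[0],17).round())
E
```

```text
an corners [array([441., -83.]), array([ 486., -108.]), array([ 384., -266.]), array([ 339., -241.])] tongue [ 350. -272.    5.]
caps [array([432., 185.]), array([443., 140.]), array([449.,  90.]), array([457.,  49.]), array([503., 196.]), array([515., 151.]), array([520., 105.]), array([528.,  63.])] handle [512.  -6.  17.]
```

Run:
```python
from h import *
c=cam("scene"); d=cam("side")
for P in ([160,604,192],[160,604,0],[0,0,0],[432,185,300],[300,400,190],[300,400,0],[570,-200,230]): print(P,proj(c,P).round(),proj(d,P).round())
for uv in ((50,180),(10,210),(178,260),(120,240)): print(uv,ray(c,uv,0).round(),ray(c,uv,150).round())
```

```text
[160, 604, 192] [[  5. 159.]] [[499. 269.]]
[160, 604, 0] [[ 52. 219.]] [[479. 342.]]
[0, 0, 0] [[199. 440.]] [[468. 186.]]
[432, 185, 300] [[250. 112.]] [[335. 122.]]
[300, 400, 190] [[131. 156.]] [[401. 208.]]
[300, 400, 0] [[159. 215.]] [[393. 275.]]
[570, -200, 230] [[475. 174.]] [[283.  93.]]
(50, 180) [235. 716.   0.] [186. 530. 150.]
(10, 210) [123. 712.   0.] [ 96. 526. 150.]
(178, 260) [233. 275.   0.] [185. 173. 150.]
(120, 240) [203. 422.   0.] [160. 292. 150.]
```

View pics/side0.png

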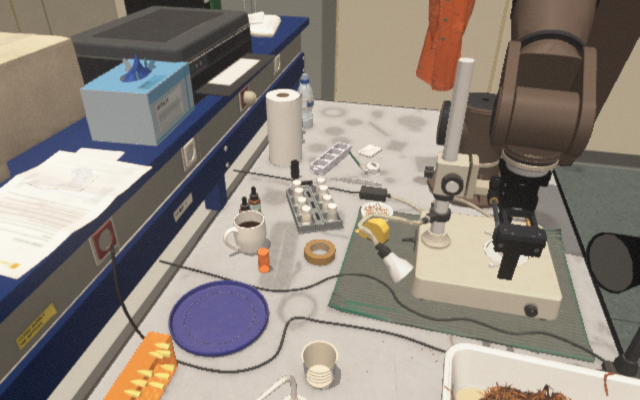

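Run:
```python
from h import *
c=cam("scene"); d=cam("side")
P=lambda c:c[0]@np.c_[c[1],c[2]]
for a,b in (((122,232),(436,240)),((15,32),(465,62)),((135,300),(560,310)),((178,262),(420,215)),((58,172),(451,165))):
    X=cv2.triangulatePoints(P(c),P(d),np.array(a,float),np.array(b,float)); X=(X[:3]/X[3]).ravel(); print(a,X.round(),proj(c,X).round(),proj(d,X).round())
```

```text
(122, 232) [199. 367.  77.] [[123. 231.]] [[437. 240.]]
(15, 32) [208. 367. 500.] [[12. 34.]] [[463.  62.]]
(135, 300) [ 39. 498. -86.] [[ 53. 299.]] [[510. 330.]]
(178, 262) [209. 234.  57.] [[177. 263.]] [[419. 215.]]
(58, 172) [181. 375. 279.] [[ 68. 165.]] [[459. 166.]]
```

```bash
cat >> h.py <<'E'
import json
def pose():
    s=get_state(); M=R.from_quat(s["tool_rot"]).as_matrix(); return [*s["tcp_pos"], np.degrees(np.arctan2(M[1,1],M[0,1]))]
def plan(wps, p=None, mm=45, deg=8):
    "wps: (x,y,z,psi deg[,hand[,repeats]]) -> prints calls of <=5 rows"
    p=np.array(p if p is not None else pose(),float); rows=[]; a=p.copy()
    for w in wps:
        b=np.array(w[:4],float); b[3]=a[3]+(b[3]-a[3]+180)%360-180
        n=max(1,int(np.ceil(max(np.linalg.norm(b[:3]-a[:3])/mm,abs(b[3]-a[3])/deg))))
        if np.allclose(a,b): n=0
        pts=[a+(b-a)*i/n for i in range(1,n+1)]+[b]*(w[5] if len(w)>5 else 0)
        rows+=[(q,w[4] if len(w)>4 else None) for q in pts]; a=b
    for k in range(0,len(rows),5):
        out=[]; t=np.radians(p[3]); y=np.array([np.cos(t),np.sin(t),0]); z=np.array([0,0,-1.]); x=np.cross(y,z)
        for q,h in rows[k:k+5]:
            d=q[:3]-p[:3]; r={"x":round(d@x/800,4),"y":round(d@y/800,4),"z":round(d@z/800,4),"roll":round(-(q[3]-p[3])/90,4)}
            if h is not None: r["hand"]=h
            out.append(r)
        print(json.dumps(out)); p=rows[min(k+4,len(rows)-1)][0]
E
python3 - <<'E'
from h import *
print(np.round(pose(),1))
plan([(160,604,420,75),(330,530,420,90),(440,380,420,102),(440,60,300,102,1,1)],mm=55,deg=9)
E
```

```text
[160.5 604.1 192.9  75.1]
[{"x": 0.0001, "y": -0.0, "z": -0.0568, "roll": 0.0003}, {"x": 0.0002, "y": -0.0001, "z": -0.1136, "roll": 0.0005}, {"x": 0.0004, "y": -0.0001, "z": -0.1704, "roll": 0.0008}, {"x": 0.0005, "y": -0.0002, "z": -0.2271, "roll": 0.001}, {"x": 0.0006, "y": -0.0002, "z": -0.2839, "roll": 0.0013}]
[{"x": -0.0573, "y": -0.0086, "z": 0.0, "roll": -0.0417}, {"x": -0.1146, "y": -0.0172, "z": 0.0, "roll": -0.0833}, {"x": -0.1719, "y": -0.0258, "z": 0.0, "roll": -0.125}, {"x": -0.2292, "y": -0.0343, "z": 0.0, "roll": -0.1667}, {"x": -0.2745, "y": -0.0707, "z": 0.0, "roll": -0.2}]
[{"x": -0.0319, "y": -0.0486, "z": 0.0, "roll": -0.0333}, {"x": -0.0637, "y": -0.0972, "z": 0.0, "roll": -0.0667}, {"x": -0.0956, "y": -0.1458, "z": 0.0, "roll": -0.1}, {"x": -0.0926, "y": -0.2029, "z": 0.0214, "roll": -0.1, "hand": 1}, {"x": -0.0896, "y": -0.26, "z": 0.0429, "roll": -0.1, "hand": 1}]
[{"x": 0.0119, "y": -0.0559, "z": 0.0214, "roll": -0.0, "hand": 1}, {"x": 0.0238, "y": -0.1118, "z": 0.0429, "roll": -0.0, "hand": 1}, {"x": 0.0356, "y": -0.1677, "z": 0.0643, "roll": -0.0, "hand": 1}, {"x": 0.0475, "y": -0.2236, "z": 0.0857, "roll": -0.0, "hand": 1}, {"x": 0.0594, "y": -0.2795, "z": 0.1071, "roll": -0.0, "hand": 1}]
[{"x": 0.0, "y": 0.0, "z": 0.0, "roll": -0.0, "hand": 1}]
```

>>> drive_tool(
  steps=[
    {"z": -0.057},
    {"z": -0.114},
    {"z": -0.17},
    {"z": -0.227},
    {"z": -0.284},
  ],
)

```text
invalid input at $.steps[0]: expected keys hand, x, y, z, roll
```

>>> drive_tool(
  steps=[
    {"x": -0.057, "y": -0.009, "roll": -0.042},
    {"x": -0.115, "y": -0.017, "roll": -0.083},
    {"x": -0.172, "y": -0.026, "roll": -0.125},
    {"x": -0.229, "y": -0.034, "roll": -0.167},
    {"x": -0.275, "y": -0.07, "roll": -0.2},
  ],
)

```text
invalid input at $.steps[0]: expected keys hand, x, y, z, roll
```

>>> drive_tool(
  steps=[
    {"x": 0, "y": 0, "z": -0.057, "roll": 0, "hand": 1},
    {"x": 0, "y": 0, "z": -0.114, "roll": 0, "hand": 1},
    {"x": 0, "y": 0, "z": -0.17, "roll": 0, "hand": 1},
    {"x": 0, "y": 0, "z": -0.227, "roll": 0, "hand": 1},
    {"x": 0, "y": 0, "z": -0.284, "roll": 0, "hand": 1},
  ],
)

```text
clock: 1.23
tcp_pos: [160.4, 603.8, 421.7]
tool_rot: [0.13, 0.992, 0.0, 0.0]
force: [0.6, -1.2, 0.1]
opening: 1.003
gripper_force: 0.0
```

>>> drive_tool(
  steps=[
    {"x": -0.057, "y": -0.009, "z": 0, "roll": -0.042, "hand": 1},
    {"x": -0.115, "y": -0.017, "z": 0, "roll": -0.083, "hand": 1},
    {"x": -0.172, "y": -0.026, "z": 0, "roll": -0.125, "hand": 1},
    {"x": -0.229, "y": -0.034, "z": 0, "roll": -0.167, "hand": 1},
    {"x": -0.275, "y": -0.07, "z": 0, "roll": -0.2, "hand": 1},
  ],
)

```text
clock: 1.85
tcp_pos: [360.4, 492.8, 419.1]
tool_rot: [-0.028, 1.0, -0.0, -0.0]
force: [0.4, 0.4, 0.8]
opening: 0.996
gripper_force: 0.0
```

```bash
sed -i 's/if h is not None: r\["hand"\]=h/r["hand"]=1 if h is None else h/; s/,4)/,3)/g' h.py
python3 - <<'E'
from h import *
print(np.round(pose(),1))
plan([(440,370,400,102),(445,0,300,102,1,1)],mm=57,deg=9)
E
```

```text
[360.4 492.8 419.1  93.2]
[{"x": -0.03, "y": -0.053, "z": 0.008, "roll": -0.033, "hand": 1}, {"x": -0.06, "y": -0.106, "z": 0.016, "roll": -0.065, "hand": 1}, {"x": -0.091, "y": -0.159, "z": 0.024, "roll": -0.098, "hand": 1}, {"x": -0.088, "y": -0.225, "z": 0.042, "roll": -0.098, "hand": 1}, {"x": -0.085, "y": -0.291, "z": 0.06, "roll": -0.098, "hand": 1}]
[{"x": 0.013, "y": -0.065, "z": 0.018, "roll": -0.0, "hand": 1}, {"x": 0.026, "y": -0.13, "z": 0.036, "roll": -0.0, "hand": 1}, {"x": 0.039, "y": -0.194, "z": 0.054, "roll": -0.0, "hand": 1}, {"x": 0.051, "y": -0.259, "z": 0.071, "roll": -0.0, "hand": 1}, {"x": 0.064, "y": -0.324, "z": 0.089, "roll": -0.0, "hand": 1}]
[{"x": 0.0, "y": 0.0, "z": 0.0, "roll": -0.0, "hand": 1}]
```

>>> drive_tool(
  steps=[
    {"x": -0.03, "y": -0.053, "z": 0.008, "roll": -0.033, "hand": 1},
    {"x": -0.06, "y": -0.106, "z": 0.016, "roll": -0.065, "hand": 1},
    {"x": -0.091, "y": -0.159, "z": 0.024, "roll": -0.098, "hand": 1},
    {"x": -0.088, "y": -0.225, "z": 0.042, "roll": -0.098, "hand": 1},
    {"x": -0.085, "y": -0.291, "z": 0.06, "roll": -0.098, "hand": 1},
  ],
)

```text
clock: 2.48
tcp_pos: [439.3, 263.0, 371.5]
tool_rot: [-0.104, 0.995, 0.0, 0.0]
force: [0.8, 0.1, -0.1]
opening: 0.997
gripper_force: 0.0
```

>>> drive_tool(
  steps=[
    {"x": 0.013, "y": -0.065, "z": 0.018, "roll": 0, "hand": 1},
    {"x": 0.026, "y": -0.13, "z": 0.036, "roll": 0, "hand": 1},
    {"x": 0.039, "y": -0.194, "z": 0.054, "roll": 0, "hand": 1},
    {"x": 0.051, "y": -0.259, "z": 0.071, "roll": 0, "hand": 1},
    {"x": 0.064, "y": -0.324, "z": 0.089, "roll": 0, "hand": 1},
  ],
)

```text
clock: 3.1
tcp_pos: [442.6, -1.2, 300.7]
tool_rot: [-0.104, 0.995, -0.0, 0.0]
force: [1.0, -0.3, 0.4]
opening: 1.005
gripper_force: 0.0
```

>>> drive_tool(
  steps=[
    {"x": 0, "y": 0, "z": 0, "roll": 0, "hand": -0.1},
    {"x": 0, "y": 0, "z": 0, "roll": 0, "hand": -0.1},
    {"x": 0, "y": 0, "z": 0, "roll": 0, "hand": -0.1},
  ],
  squeeze=12,
)

```text
clock: 3.48
tcp_pos: [443.0, 1.5, 301.2]
tool_rot: [-0.105, 0.995, 0.0, 0.0]
force: [-0.8, 0.1, -1.1]
opening: 0.743
gripper_force: 0.0
```

Run:
```python
from h import *
s=get_state(); f=grab_frame("wrist"); cv2.imwrite("pics/w1.png",f[:,:,::-1]); json.dump({k:np.array(v).tolist() for k,v in s.items()},open("w1.json","w"))
print(pose())
for t in ("carry_rack","analyser_rack","sample_1"):
    print(t,[(r["rect"],round(r["p"],2)) for r in spot_in("wrist",t)])
```

```text
[np.float64(442.93341488017256), np.float64(1.4999330113999618), np.float64(301.1385658103167), np.float64(102.03528940587233)]
carry_rack [([303.1, 161.6, 467.9, 245.2], 0.6)]
analyser_rack [([405.6, 175.0, 433.9, 202.0], 0.68), ([134.8, 43.1, 271.9, 174.8], 0.63)]
sample_1 [([376.8, 172.2, 399.4, 202.1], 0.83), ([254.9, 197.3, 274.3, 227.6], 0.81), ([433.6, 173.2, 469.4, 198.7], 0.72), ([345.5, 169.5, 363.1, 195.6], 0.68)]
```

View pics/w1.png

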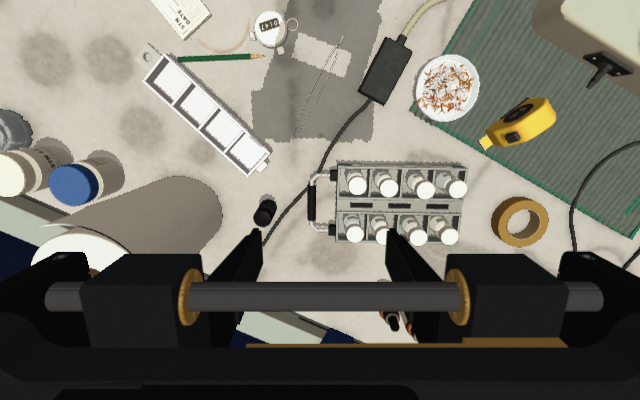

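The wrist view shows the analyser rack at upper left, spanning pixels (145,50) to (272,178), with its tongue at about (148,57). The carry rack is at (335,162) to (465,240), with the handle on the left at about (312,200). Its near row is the upper one. I'll enlarge both for precise points.

Run:
```python
import cv2
im=cv2.imread("pics/w1.png")
cv2.imwrite("pics/w1a.png",cv2.resize(im[35:185,130:285],(775,750)[0:2],interpolation=cv2.INTER_CUBIC)[:600] if 0 else cv2.resize(im[35:185,130:285],(620,600),interpolation=cv2.INTER_CUBIC))
cv2.imwrite("pics/w1b.png",cv2.resize(im[150:250,320:480],(800,500),interpolation=cv2.INTER_CUBIC))
```

```text
(no output)
```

View pics/w1a.png

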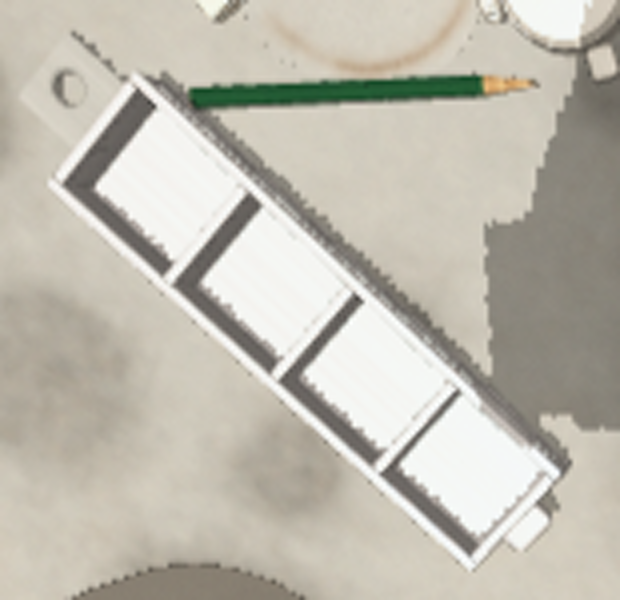

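View pics/w1b.png

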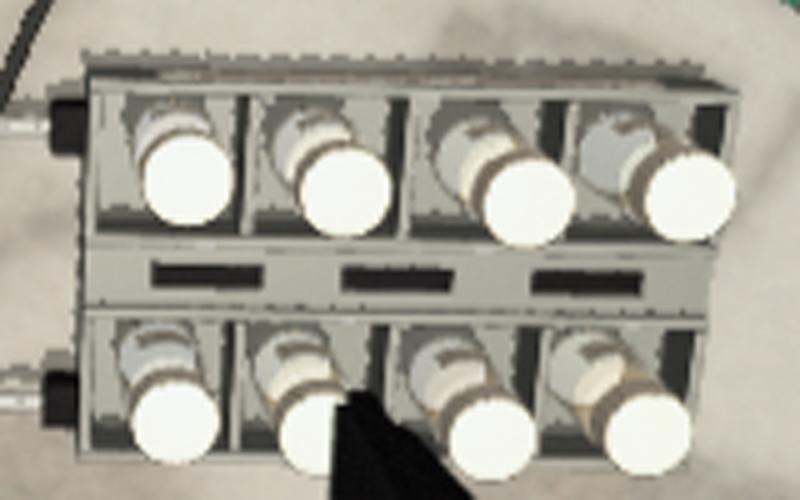

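Crop a shows the analyser rack's top corners at (137,75), (52,182), (560,465) and (472,568), with the tongue at the upper left. Crop b shows the near-row caps at (188,180), (345,192), (529,200) and (690,196), with the handle on the left.

Run:
```python
from h import *
s=json.load(open("w1.json")); c=cam("wrist",s); sc=cam("scene")
qa=lambda L:np.array(L)/4+[130,35]; qb=lambda L:np.array(L)/5+[320,150]; qs=lambda L:np.array(L)/(600/260)+[220,110]
A=[(-25.5,-96,27),(25.5,-96,27),(-25.5,96,27),(25.5,96,27)]
pa=qa([(137,75),(52,182),(560,465),(472,568)])
As=[(-25.5,96,27),(25.5,96,27),(25.5,-96,27),(-25.5,-96,27)]; ps=qs([(352,343),(400,320),(522,498),(470,528)])
for C in ([(c,A,pa)],[(sc,As,ps)],[(c,A,pa),(sc,As,ps)]):
    v,e=fit(C,[412,-174,-.57]); print("an",v.round(3),np.abs(e).max().round(1))
    W=lambda y,x=0:np.array([v[0]+np.cos(v[2])*x-np.sin(v[2])*y,v[1]+np.sin(v[2])*x+np.cos(v[2])*y]).round(1)
    print([W(y) for y in(-70.5,-23.5,23.5,70.5)])
B=[(-60.5,-96,27),(-60.5,96,27),(60.5,96,27),(60.5,-96,27)]; pb=qb([(92,85),(738,92),(690,462),(82,457)])
v,e=fit([(c,B,pb)],[478,122,.17]); print("carry",v.round(3),e.round(1).tolist())
W=lambda y,x=0:np.array([v[0]+np.cos(v[2])*x-np.sin(v[2])*y,v[1]+np.sin(v[2])*x+np.cos(v[2])*y]).round(1)
caps=qb([(188,180),(345,192),(529,200),(690,196)])
sccaps=qs([(237,245),(195,232),(147,215),(103,203)])
P=lambda c:c[0]@np.c_[c[1],c[2]]
for y,p,q in zip((-70.5,-23.5,23.5,70.5),caps,sccaps):
    X=cv2.triangulatePoints(P(c),P(sc),p,q); X=(X[:3]/X[3]).ravel()
    print(W(y,-35),ray(c,p,63).round(1)[:2],ray(sc,q,63).round(1)[:2],X.round())
```

```text
an [ 413.347 -169.935   -0.565] 2.1
[array([ 375.6, -229.5]), array([ 400.8, -189.8]), array([ 425.9, -150.1]), array([ 451.1, -110.4])]
an [ 412.849 -174.005   -0.575] 1.6
[array([ 374.5, -233.2]), array([ 400.1, -193.7]), array([ 425.6, -154.3]), array([ 451.2, -114.9])]
an [ 413.296 -171.44    -0.564] 2.7
[array([ 375.6, -231. ]), array([ 400.7, -191.3]), array([ 425.8, -151.6]), array([ 451. , -111.8])]
carry [4.83234e+02 1.29020e+02 1.98000e-01] [[-0.7, -0.8], [1.0, -0.9], [0.3, 1.4], [-0.5, 1.3]]
[462.8  53. ] [458.2  52.9] [457.1  48.8] [460.  52.  57.]
[453.6  99.1] [452.5  96. ] [449.4  90.2] [456.  96.  53.]
[444.3 145.2] [444.2 146.3] [442.5 140.2] [446. 146.  57.]
[435.  191.2] [433.9 189.4] [432.4 184.6] [435. 189.  59.]
```

Run:
```python
from h import *
plan([(434,188,150,56,0.05,2)],mm=50,deg=9)
```

```text
[{"x": -0.006, "y": 0.038, "z": 0.031, "roll": 0.085, "hand": 0.05}, {"x": -0.013, "y": 0.077, "z": 0.063, "roll": 0.17, "hand": 0.05}, {"x": -0.019, "y": 0.115, "z": 0.094, "roll": 0.256, "hand": 0.05}, {"x": -0.025, "y": 0.154, "z": 0.126, "roll": 0.341, "hand": 0.05}, {"x": -0.031, "y": 0.192, "z": 0.157, "roll": 0.426, "hand": 0.05}]
[{"x": 0.019, "y": 0.034, "z": 0.031, "roll": 0.085, "hand": 0.05}, {"x": 0.019, "y": 0.034, "z": 0.031, "roll": 0.085, "hand": 0.05}, {"x": 0.019, "y": 0.034, "z": 0.031, "roll": 0.085, "hand": 0.05}]
```

>>> drive_tool(
  steps=[
    {"x": -0.006, "y": 0.038, "z": 0.031, "roll": 0.085, "hand": 0.05},
    {"x": -0.013, "y": 0.077, "z": 0.063, "roll": 0.17, "hand": 0.05},
    {"x": -0.019, "y": 0.115, "z": 0.094, "roll": 0.256, "hand": 0.05},
    {"x": -0.025, "y": 0.154, "z": 0.126, "roll": 0.341, "hand": 0.05},
    {"x": -0.031, "y": 0.192, "z": 0.157, "roll": 0.426, "hand": 0.05},
  ],
)

```text
clock: 4.3
tcp_pos: [435.2, 157.3, 174.6]
tool_rot: [0.23, 0.973, 0.0, 0.0]
force: [0.6, -0.8, -0.8]
opening: 0.528
gripper_force: 0.0
```

>>> drive_tool(
  steps=[
    {"x": 0.019, "y": 0.034, "z": 0.031, "roll": 0.085, "hand": 0.05},
    {"x": 0.019, "y": 0.034, "z": 0.031, "roll": 0.085, "hand": 0.05},
    {"x": 0.019, "y": 0.034, "z": 0.031, "roll": 0.085, "hand": 0.05},
  ],
)

```text
clock: 4.68
tcp_pos: [433.9, 187.0, 150.8]
tool_rot: [0.292, 0.957, 0.0, 0.0]
force: [0.7, 0.2, -0.9]
opening: 0.527
gripper_force: 0.0
```

```bash
cat >> h.py <<'E'
def caps(name):
    s=get_state(); f=grab_frame("wrist"); cv2.imwrite(f"pics/{name}.png",f[:,:,::-1]); c=cam("wrist",s)
    m=(f.min(2)>225).astype(np.uint8); n,_,st,ce=cv2.connectedComponentsWithStats(m)
    for i in range(1,n):
        if st[i,4]>150: print("blob",st[i].tolist(),"->",ray(c,ce[i],63).round(1)[:2])
    return c
E
python3 - <<'E'
from h import *
print(np.round(pose(),1)); c=caps("w2")
print(proj(c,[[434,189,63],[444,146,63]]).round())
E
```

```text
[433.9 187.  150.8  56.1]
blob [172, 49, 92, 96, 2598] -> [314.8 165.8]
blob [0, 202, 35, 39, 724] -> [295.3 -58.2]
blob [281, 218, 26, 24, 498] -> [444.2 146.9]
blob [332, 269, 25, 12, 240] -> [509.7 159.4]
blob [297, 312, 23, 9, 156] -> [527.2 105.3]
blob [102, 321, 29, 21, 325] -> [434.8 -63.9]
blob [266, 324, 23, 19, 357] -> [527.1  66.7]
[[326. 196.]
 [293. 230.]]
```

View pics/w2.png

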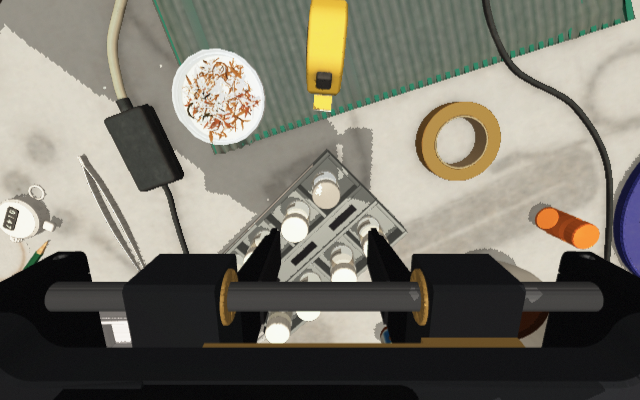

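The target vial's cap is at about (326,187), dimmed by shadow. The next vial in the row is at (294,230).

Run:
```python
from h import *
im=cv2.imread("pics/w2.png"); cv2.imwrite("pics/w2c.png",cv2.resize(im[140:290,240:440],(800,600),interpolation=cv2.INTER_CUBIC))
```

```text
(no output)
```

View pics/w2c.png

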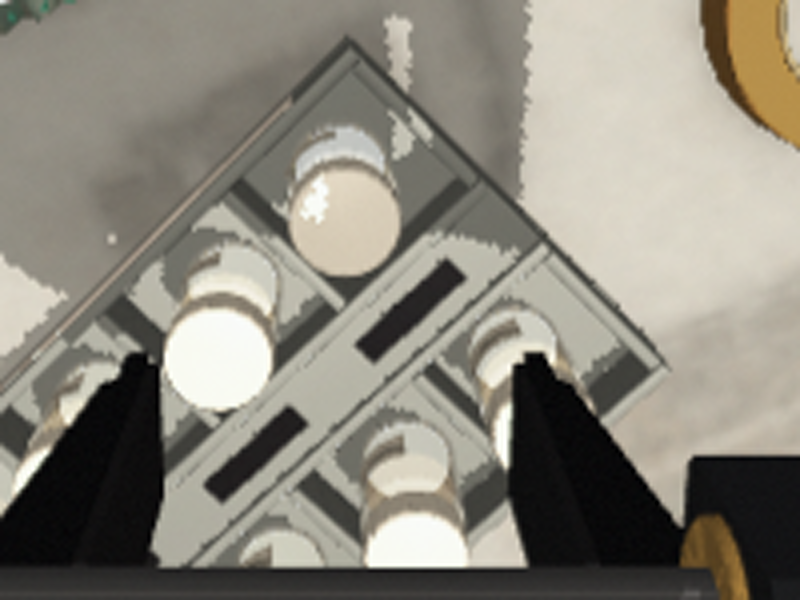

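The target cap centre is at crop (345,222), which is full-picture (326,195.5). That matches the predicted (434,189). I descend, grip and lift.

Run:
```python
from h import *
plan([(434,189,75,56,0.05),(434,189,34,56,0.05,2)],mm=40)
```

```text
[{"x": 0.001, "y": 0.001, "z": 0.048, "roll": 0.0, "hand": 0.05}, {"x": 0.002, "y": 0.002, "z": 0.095, "roll": 0.0, "hand": 0.05}, {"x": 0.002, "y": 0.002, "z": 0.121, "roll": 0.0, "hand": 0.05}, {"x": 0.002, "y": 0.002, "z": 0.146, "roll": 0.0, "hand": 0.05}, {"x": 0.002, "y": 0.002, "z": 0.146, "roll": 0.0, "hand": 0.05}]
[{"x": 0.0, "y": 0.0, "z": 0.0, "roll": -0.0, "hand": 0.05}]
```

>>> drive_tool(
  steps=[
    {"x": 0.001, "y": 0.001, "z": 0.048, "roll": 0, "hand": 0.05},
    {"x": 0.001, "y": 0.001, "z": 0.095, "roll": 0, "hand": 0.05},
    {"x": 0.001, "y": 0.001, "z": 0.12, "roll": 0, "hand": 0.05},
    {"x": 0.001, "y": 0.001, "z": 0.145, "roll": 0, "hand": 0.05},
    {"x": 0.001, "y": 0.001, "z": 0.145, "roll": 0, "hand": 0.05},
  ],
)

```text
clock: 5.35
tcp_pos: [433.6, 187.4, 34.2]
tool_rot: [0.293, 0.956, -0.0, -0.0]
force: [-0.0, 0.1, 0.1]
opening: 0.523
gripper_force: 0.0
```

>>> drive_tool(
  steps=[
    {"x": 0, "y": 0, "z": 0, "roll": 0, "hand": -0.6},
    {"x": 0, "y": 0, "z": 0, "roll": 0, "hand": -0.6},
    {"x": 0, "y": 0, "z": 0, "roll": 0, "hand": -0.6},
    {"x": 0, "y": 0, "z": 0, "roll": 0, "hand": -0.6},
    {"x": 0, "y": 0, "z": 0, "roll": 0, "hand": -0.6},
  ],
  squeeze=12,
)

```text
clock: 5.98
tcp_pos: [434.0, 188.3, 35.0]
tool_rot: [0.293, 0.956, 0.0, 0.001]
force: [-0.2, -0.5, 6.6]
opening: 0.273
gripper_force: 12.0
```

Run:
```python
from h import *
plan([(434,189,75,56,-0.6),(434,189,150,56,-0.6),(376,-231,150,98,-0.6,2)],mm=48,deg=8,p=(434,188.5,34.2,56.1))
```

```text
[{"x": 0.0, "y": 0.001, "z": -0.051, "roll": 0.001, "hand": -0.6}, {"x": 0.0, "y": 0.001, "z": -0.098, "roll": 0.001, "hand": -0.6}, {"x": 0.0, "y": 0.001, "z": -0.145, "roll": 0.001, "hand": -0.6}, {"x": -0.026, "y": -0.052, "z": -0.145, "roll": -0.051, "hand": -0.6}, {"x": -0.051, "y": -0.105, "z": -0.145, "roll": -0.103, "hand": -0.6}]
[{"x": -0.017, "y": -0.056, "z": 0.0, "roll": -0.052, "hand": -0.6}, {"x": -0.034, "y": -0.113, "z": 0.0, "roll": -0.104, "hand": -0.6}, {"x": -0.051, "y": -0.169, "z": 0.0, "roll": -0.156, "hand": -0.6}, {"x": -0.068, "y": -0.225, "z": 0.0, "roll": -0.207, "hand": -0.6}, {"x": -0.085, "y": -0.282, "z": 0.0, "roll": -0.259, "hand": -0.6}]
[{"x": 0.007, "y": -0.059, "z": 0.0, "roll": -0.052, "hand": -0.6}, {"x": 0.013, "y": -0.117, "z": 0.0, "roll": -0.104, "hand": -0.6}, {"x": 0.013, "y": -0.117, "z": 0.0, "roll": -0.104, "hand": -0.6}, {"x": 0.013, "y": -0.117, "z": 0.0, "roll": -0.104, "hand": -0.6}]
```

>>> drive_tool(
  steps=[
    {"x": 0, "y": 0, "z": -0.05, "roll": 0, "hand": -0.6},
    {"x": 0, "y": 0, "z": -0.1, "roll": 0, "hand": -0.6},
    {"x": 0, "y": 0, "z": -0.145, "roll": 0, "hand": -0.6},
    {"x": -0.026, "y": -0.052, "z": -0.145, "roll": -0.051, "hand": -0.6},
    {"x": -0.051, "y": -0.105, "z": -0.145, "roll": -0.103, "hand": -0.6},
  ],
)

```text
clock: 6.6
tcp_pos: [420.1, 94.9, 150.9]
tool_rot: [0.212, 0.977, 0.0, 0.001]
force: [0.5, -0.4, -0.1]
opening: 0.269
gripper_force: 12.0
```

>>> drive_tool(
  steps=[
    {"x": -0.017, "y": -0.056, "z": 0, "roll": -0.052, "hand": -0.6},
    {"x": -0.034, "y": -0.113, "z": 0, "roll": -0.104, "hand": -0.6},
    {"x": -0.051, "y": -0.169, "z": 0, "roll": -0.156, "hand": -0.6},
    {"x": -0.068, "y": -0.225, "z": 0, "roll": -0.207, "hand": -0.6},
    {"x": -0.085, "y": -0.282, "z": 0, "roll": -0.259, "hand": -0.6},
  ],
)

```text
clock: 7.22
tcp_pos: [387.1, -139.1, 150.6]
tool_rot: [0.011, 1.0, -0.0, 0.0]
force: [2.1, -0.4, -0.2]
opening: 0.272
gripper_force: 12.0
```

Run:
```python
from h import *
print(np.round(pose(),1)); s=get_state(); print(s["gripper_force"],s["opening"])
plan([(376,-231,150,98,-0.6,2)],mm=48,deg=8)
```

```text
[ 387.1 -139.1  150.6   88.7]
12.000800371170044 0.2724760683886486
[{"x": 0.006, "y": -0.058, "z": 0.0, "roll": -0.052, "hand": -0.6}, {"x": 0.011, "y": -0.115, "z": 0.001, "roll": -0.103, "hand": -0.6}, {"x": 0.011, "y": -0.115, "z": 0.001, "roll": -0.103, "hand": -0.6}, {"x": 0.011, "y": -0.115, "z": 0.001, "roll": -0.103, "hand": -0.6}]
```

>>> drive_tool(
  steps=[
    {"x": 0.006, "y": -0.058, "z": 0, "roll": -0.052, "hand": -0.6},
    {"x": 0.012, "y": -0.115, "z": 0, "roll": -0.104, "hand": -0.6},
    {"x": 0.012, "y": -0.115, "z": 0, "roll": -0.104, "hand": -0.6},
    {"x": 0.012, "y": -0.115, "z": 0, "roll": -0.104, "hand": -0.6},
    {"x": 0.012, "y": -0.115, "z": 0, "roll": -0.104, "hand": -0.6},
  ],
)

```text
clock: 7.85
tcp_pos: [375.6, -228.4, 150.4]
tool_rot: [-0.069, 0.998, 0.0, -0.0]
force: [0.5, -0.3, -0.8]
opening: 0.274
gripper_force: 12.0
```

Run:
```python
from h import *
s=get_state(); f=grab_frame("wrist"); cv2.imwrite("pics/w3.png",f[:,:,::-1]); json.dump({k:np.array(v).tolist() for k,v in s.items()},open("w3.json","w")); c=cam("wrist",s); print(np.round(pose(),1))
im=f[:,:,::-1].copy(); v=[413.3,-171,-.565]
cc,sn=np.cos(v[2]),np.sin(v[2])
L=np.array([(-25.5,-96,27),(25.5,-96,27),(25.5,96,27),(-25.5,96,27)],float)
W=np.c_[v[0]+cc*L[:,0]-sn*L[:,1],v[1]+sn*L[:,0]+cc*L[:,1],L[:,2]]; p=proj(c,W); print(p.round(1).tolist())
cv2.polylines(im,[p.round().astype(int)],True,(0,0,255),1)
cv2.imwrite("pics/w3o.png",im)
```

```text
[ 375.7 -228.4  150.5   97.9]
[[318.0, 151.8], [285.6, 190.5], [420.5, 298.2], [453.8, 266.6]]
```

View pics/w3o.png

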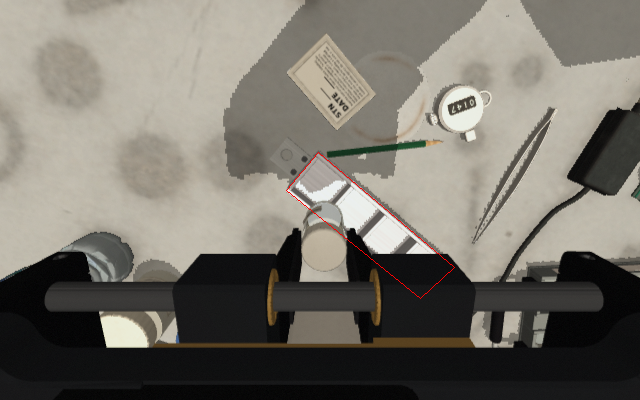

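The overlay of the fitted rack outline lies right on the rack, with corners at (318,152), (286,190) and (454,267). The vial hangs upright at about (323,245). I descend into the tongue cell.

>>> drive_tool(
  steps=[
    {"x": 0, "y": -0.002, "z": 0.05, "roll": 0, "hand": -0.6},
    {"x": 0, "y": -0.002, "z": 0.1, "roll": 0, "hand": -0.6},
    {"x": 0, "y": -0.002, "z": 0.125, "roll": 0, "hand": -0.6},
    {"x": 0, "y": -0.002, "z": 0.14, "roll": 0, "hand": -0.6},
    {"x": 0, "y": -0.002, "z": 0.142, "roll": 0, "hand": -0.6},
  ],
)

```text
clock: 8.52
tcp_pos: [375.9, -230.6, 36.6]
tool_rot: [-0.069, 0.998, 0.0, -0.0]
force: [0.4, 0.8, -0.1]
opening: 0.273
gripper_force: 12.0
```

>>> drive_tool(
  steps=[
    {"x": 0, "y": 0, "z": 0.001, "roll": 0, "hand": -0.6},
    {"x": 0, "y": 0, "z": 0.0015, "roll": 0, "hand": -0.6},
    {"x": 0, "y": 0, "z": 0.002, "roll": 0, "hand": -0.6},
  ],
)

```text
clock: 8.9
tcp_pos: [376.0, -231.1, 35.6]
tool_rot: [-0.069, 0.998, -0.0, 0.0]
force: [0.0, -0.9, -0.7]
opening: 0.271
gripper_force: 12.0
```

>>> drive_tool(
  steps=[
    {"x": 0, "y": 0, "z": 0.001, "roll": 0, "hand": -0.6},
    {"x": 0, "y": 0, "z": 0.001, "roll": 0, "hand": -0.6},
  ],
)

```text
clock: 9.15
tcp_pos: [376.1, -231.2, 34.9]
tool_rot: [-0.069, 0.998, -0.0, 0.0]
force: [-0.8, 0.3, 8.2]
opening: 0.275
gripper_force: 12.0
```

>>> drive_tool(
  steps=[
    {"x": 0, "y": 0, "z": 0.0006, "roll": 0, "hand": -0.6},
    {"x": 0, "y": 0, "z": 0.0006, "roll": 0, "hand": -0.6},
  ],
)

```text
clock: 9.4
tcp_pos: [376.2, -231.3, 34.7]
tool_rot: [-0.069, 0.998, -0.001, 0.001]
force: [-0.9, 1.5, 12.5]
opening: 0.268
gripper_force: 12.0
```

Run:
```python
from h import *
plan([(376,-231,34.6,98,-0.1,3),(376,-231,75,98,-.1),(376,-231,140,98,-0.1),(444,146.5,140,56,0.05,2),(444,146.5,75,56,.05),(444,146.5,34.5,56,.05,1)],mm=52,deg=8,p=(376,-231,34.5,98))
```

```text
[{"x": 0.0, "y": 0.0, "z": -0.0, "roll": -0.0, "hand": -0.1}, {"x": 0.0, "y": 0.0, "z": -0.0, "roll": -0.0, "hand": -0.1}, {"x": 0.0, "y": 0.0, "z": -0.0, "roll": -0.0, "hand": -0.1}, {"x": 0.0, "y": 0.0, "z": -0.0, "roll": -0.0, "hand": -0.1}, {"x": 0.0, "y": 0.0, "z": -0.051, "roll": -0.0, "hand": -0.1}]
[{"x": 0.0, "y": 0.0, "z": -0.041, "roll": -0.0, "hand": -0.1}, {"x": 0.0, "y": 0.0, "z": -0.081, "roll": -0.0, "hand": -0.1}, {"x": -0.019, "y": 0.057, "z": -0.081, "roll": 0.058, "hand": 0.05}, {"x": -0.037, "y": 0.114, "z": -0.081, "roll": 0.117, "hand": 0.05}, {"x": -0.056, "y": 0.171, "z": -0.081, "roll": 0.175, "hand": 0.05}]
[{"x": -0.003, "y": 0.06, "z": 0.0, "roll": 0.058, "hand": 0.05}, {"x": -0.005, "y": 0.12, "z": 0.0, "roll": 0.117, "hand": 0.05}, {"x": -0.008, "y": 0.18, "z": 0.0, "roll": 0.175, "hand": 0.05}, {"x": -0.01, "y": 0.24, "z": 0.0, "roll": 0.233, "hand": 0.05}, {"x": -0.013, "y": 0.299, "z": 0.0, "roll": 0.292, "hand": 0.05}]
[{"x": 0.0, "y": 0.0, "z": 0.0, "roll": -0.0, "hand": 0.05}, {"x": 0.0, "y": 0.0, "z": 0.0, "roll": -0.0, "hand": 0.05}, {"x": 0.0, "y": 0.0, "z": 0.041, "roll": -0.0, "hand": 0.05}, {"x": 0.0, "y": 0.0, "z": 0.081, "roll": -0.0, "hand": 0.05}, {"x": 0.0, "y": 0.0, "z": 0.132, "roll": -0.0, "hand": 0.05}]
[{"x": 0.0, "y": 0.0, "z": 0.0, "roll": -0.0, "hand": 0.05}]
```

>>> drive_tool(
  steps=[
    {"x": 0, "y": 0, "z": 0, "roll": 0, "hand": -0.1},
    {"x": 0, "y": 0, "z": 0, "roll": 0, "hand": -0.1},
    {"x": 0, "y": 0, "z": 0, "roll": 0, "hand": -0.1},
    {"x": 0, "y": 0, "z": -0.01, "roll": 0, "hand": -0.1},
    {"x": 0, "y": 0, "z": -0.051, "roll": 0, "hand": -0.1},
  ],
)

```text
clock: 10.02
tcp_pos: [375.2, -230.5, 74.5]
tool_rot: [-0.069, 0.998, 0.001, -0.001]
force: [0.3, 0.5, 0.4]
opening: 0.449
gripper_force: 0.0
```

>>> drive_tool(
  steps=[
    {"x": 0, "y": 0, "z": -0.041, "roll": 0, "hand": -0.1},
    {"x": 0, "y": 0, "z": -0.081, "roll": 0, "hand": -0.1},
    {"x": -0.019, "y": 0.057, "z": -0.081, "roll": 0.058, "hand": 0.05},
    {"x": -0.037, "y": 0.114, "z": -0.081, "roll": 0.117, "hand": 0.05},
    {"x": -0.056, "y": 0.171, "z": -0.081, "roll": 0.175, "hand": 0.05},
  ],
)

```text
clock: 10.65
tcp_pos: [401.4, -88.0, 140.1]
tool_rot: [0.07, 0.998, -0.0, 0.0]
force: [0.9, -0.1, 0.3]
opening: 0.526
gripper_force: 0.0
```

>>> drive_tool(
  steps=[
    {"x": -0.003, "y": 0.06, "z": 0, "roll": 0.058, "hand": 0.05},
    {"x": -0.005, "y": 0.12, "z": 0, "roll": 0.117, "hand": 0.05},
    {"x": -0.008, "y": 0.18, "z": 0, "roll": 0.175, "hand": 0.05},
    {"x": -0.01, "y": 0.24, "z": 0, "roll": 0.233, "hand": 0.05},
    {"x": -0.013, "y": 0.299, "z": 0, "roll": 0.292, "hand": 0.05},
  ],
)

```text
clock: 11.28
tcp_pos: [444.4, 147.9, 140.1]
tool_rot: [0.295, 0.956, 0.0, 0.0]
force: [1.2, -0.9, -0.5]
opening: 0.522
gripper_force: 0.0
```

>>> drive_tool(
  steps=[
    {"x": 0, "y": 0, "z": 0, "roll": 0, "hand": 0.05},
    {"x": 0, "y": 0, "z": 0, "roll": 0, "hand": 0.05},
  ],
)

```text
clock: 11.52
tcp_pos: [444.1, 146.0, 139.7]
tool_rot: [0.293, 0.956, -0.0, -0.0]
force: [-0.4, 0.0, -0.7]
opening: 0.523
gripper_force: 0.0
```

Run:
```python
from h import *
p=pose(); print(np.round(p,1)); c=caps("w4"); print(proj(c,[444,146.5,63]).round(1)); 
im=cv2.imread("pics/w4.png"); cv2.imwrite("pics/w4c.png",cv2.resize(im[140:290,240:440],(800,600),interpolation=cv2.INTER_CUBIC))
plan([(444.2,146.8,80,56,.05),(444.2,146.8,35,56,.05,2)])
```

```text
[444.1 146.  139.7  55.9]
blob [193, 8, 98, 105, 3789] -> [313.5 157.4]
blob [236, 40, 23, 36, 295] -> [312.9 161.9]
blob [5, 175, 41, 39, 883] -> [296. -63.]
blob [398, 208, 28, 26, 547] -> [502.8 200.2]
blob [277, 225, 20, 25, 347] -> [453.5  99.7]
blob [99, 312, 19, 28, 222] -> [427.1 -95.3]
blob [292, 312, 25, 14, 279] -> [530.5  64.3]
[[324.2 200.4]]
[{"x": 0.0, "y": 0.001, "z": 0.037, "roll": -0.001, "hand": 0.05}, {"x": 0.001, "y": 0.001, "z": 0.075, "roll": -0.001, "hand": 0.05}, {"x": 0.001, "y": 0.001, "z": 0.131, "roll": -0.001, "hand": 0.05}, {"x": 0.001, "y": 0.001, "z": 0.131, "roll": -0.001, "hand": 0.05}, {"x": 0.001, "y": 0.001, "z": 0.131, "roll": -0.001, "hand": 0.05}]
```

View pics/w4c.png

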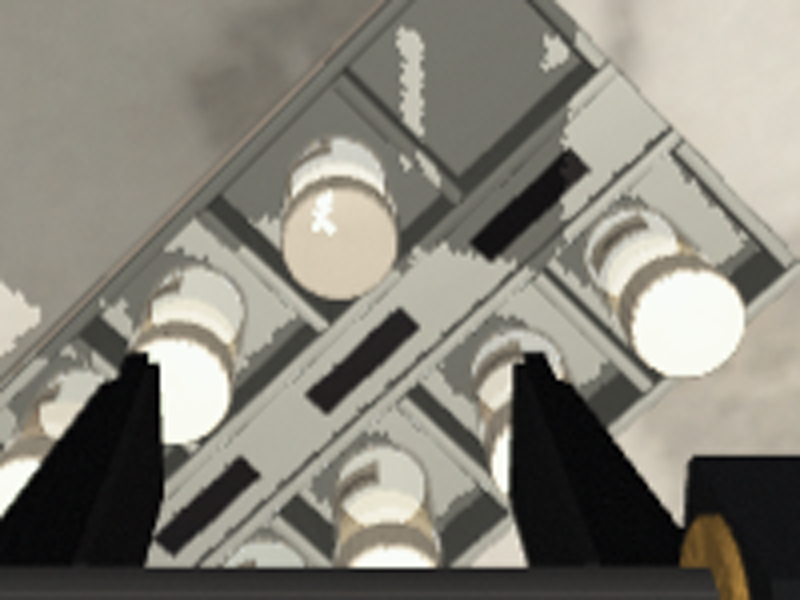

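The second cap is at crop (340,242), full-picture (325,200.5), which agrees with the predicted (324,200). I grip it.

>>> drive_tool(
  steps=[
    {"x": 0, "y": 0.001, "z": 0.04, "roll": 0, "hand": 0.05},
    {"x": 0, "y": 0.001, "z": 0.08, "roll": 0, "hand": 0.05},
    {"x": 0, "y": 0.001, "z": 0.115, "roll": 0, "hand": 0.05},
    {"x": 0, "y": 0.001, "z": 0.131, "roll": 0, "hand": 0.05},
    {"x": 0, "y": 0.001, "z": 0.131, "roll": 0, "hand": 0.05},
  ],
)

```text
clock: 12.2
tcp_pos: [444.7, 146.3, 34.6]
tool_rot: [0.294, 0.956, -0.0, -0.001]
force: [0.2, 0.3, 1.1]
opening: 0.526
gripper_force: 0.0
```

>>> drive_tool(
  steps=[
    {"x": 0, "y": 0, "z": 0, "roll": 0, "hand": -0.6},
    {"x": 0, "y": 0, "z": 0, "roll": 0, "hand": -0.6},
    {"x": 0, "y": 0, "z": 0, "roll": 0, "hand": -0.6},
    {"x": 0, "y": 0, "z": 0, "roll": 0, "hand": -0.6},
    {"x": 0, "y": 0, "z": 0, "roll": 0, "hand": -0.6},
  ],
  squeeze=12,
)

```text
clock: 12.82
tcp_pos: [445.2, 147.0, 35.2]
tool_rot: [0.293, 0.956, 0.0, 0.0]
force: [-0.4, -0.9, 5.7]
opening: 0.27
gripper_force: 12.0
```

Run:
```python
from h import *
p=pose(); print(np.round(p,1)); x,y,z,a=p
c=cam("wrist",{"tool_rot":[.2931,.9561,0,0],"tcp_pos":[444.1,146,139.7]}); print("vial3",ray(c,(284,236.3),63).round(1))
plan([(x,y,80,a,-.6),(x,y,150,a,-.6),(400.7,-190.5,150,98,-.6,3)],mm=50)
```

```text
[445.2 147.   35.2  55.9]
vial3 [451.6  97.9  63. ]
[{"x": 0.0, "y": 0.0, "z": -0.056, "roll": 0.0, "hand": -0.6}, {"x": 0.0, "y": 0.0, "z": -0.1, "roll": 0.0, "hand": -0.6}, {"x": 0.0, "y": 0.0, "z": -0.144, "roll": 0.0, "hand": -0.6}, {"x": -0.027, "y": -0.054, "z": -0.144, "roll": -0.067, "hand": -0.6}, {"x": -0.054, "y": -0.109, "z": -0.144, "roll": -0.134, "hand": -0.6}]
[{"x": -0.015, "y": -0.059, "z": 0.0, "roll": -0.067, "hand": -0.6}, {"x": -0.031, "y": -0.118, "z": 0.0, "roll": -0.134, "hand": -0.6}, {"x": -0.046, "y": -0.176, "z": 0.0, "roll": -0.201, "hand": -0.6}, {"x": -0.061, "y": -0.235, "z": 0.0, "roll": -0.268, "hand": -0.6}, {"x": -0.077, "y": -0.294, "z": 0.0, "roll": -0.334, "hand": -0.6}]
[{"x": -0.0, "y": 0.0, "z": 0.0, "roll": -0.0, "hand": -0.6}, {"x": -0.0, "y": 0.0, "z": 0.0, "roll": -0.0, "hand": -0.6}, {"x": -0.0, "y": 0.0, "z": 0.0, "roll": -0.0, "hand": -0.6}]
```

>>> drive_tool(
  steps=[
    {"x": 0, "y": 0, "z": -0.05, "roll": 0, "hand": -0.6},
    {"x": 0, "y": 0, "z": -0.1, "roll": 0, "hand": -0.6},
    {"x": 0, "y": 0, "z": -0.144, "roll": 0, "hand": -0.6},
    {"x": -0.027, "y": -0.054, "z": -0.144, "roll": -0.067, "hand": -0.6},
    {"x": -0.054, "y": -0.109, "z": -0.144, "roll": -0.134, "hand": -0.6},
  ],
)

```text
clock: 13.45
tcp_pos: [431.4, 49.8, 150.4]
tool_rot: [0.189, 0.982, 0.0, 0.001]
force: [1.3, 0.5, 0.1]
opening: 0.273
gripper_force: 12.0
```

>>> drive_tool(
  steps=[
    {"x": -0.015, "y": -0.059, "z": 0, "roll": -0.067, "hand": -0.6},
    {"x": -0.031, "y": -0.118, "z": 0, "roll": -0.134, "hand": -0.6},
    {"x": -0.046, "y": -0.176, "z": 0, "roll": -0.201, "hand": -0.6},
    {"x": -0.061, "y": -0.235, "z": 0, "roll": -0.268, "hand": -0.6},
    {"x": -0.077, "y": -0.294, "z": 0, "roll": -0.334, "hand": -0.6},
  ],
)

```text
clock: 14.08
tcp_pos: [399.8, -192.1, 150.0]
tool_rot: [-0.071, 0.997, 0.0, 0.0]
force: [-0.4, 0.1, 0.2]
opening: 0.27
gripper_force: 12.0
```

>>> drive_tool(
  steps=[
    {"x": 0, "y": 0, "z": 0, "roll": 0, "hand": -0.6},
    {"x": 0, "y": 0, "z": 0, "roll": 0, "hand": -0.6},
    {"x": 0, "y": 0, "z": 0, "roll": 0, "hand": -0.6},
  ],
)

```text
clock: 14.45
tcp_pos: [400.4, -189.6, 149.9]
tool_rot: [-0.07, 0.998, 0.0, -0.0]
force: [-0.1, 0.4, -0.2]
opening: 0.27
gripper_force: 12.0
```

Run:
```python
from h import *
print(np.round(pose(),1)); f=grab_frame("wrist"); cv2.imwrite("pics/w5.png",f[:,:,::-1])
plan([(400.7,-190.5,80,98,-.6),(400.7,-190.5,37,98,-.6,2)],mm=45)
```

```text
[ 400.4 -189.6  149.9   98. ]
[{"x": -0.0, "y": -0.001, "z": 0.044, "roll": 0.0, "hand": -0.6}, {"x": -0.0, "y": -0.001, "z": 0.087, "roll": 0.0, "hand": -0.6}, {"x": -0.0, "y": -0.001, "z": 0.141, "roll": 0.0, "hand": -0.6}, {"x": -0.0, "y": -0.001, "z": 0.141, "roll": 0.0, "hand": -0.6}, {"x": -0.0, "y": -0.001, "z": 0.141, "roll": 0.0, "hand": -0.6}]
```

View pics/w5.png

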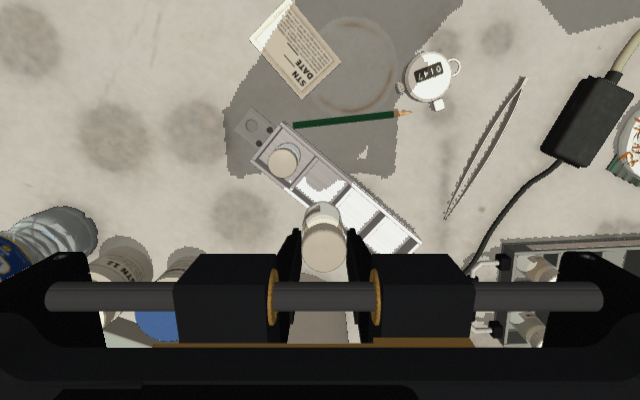

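Vial 1 stands upright in the tongue cell at about (284,162). Vial 2 hangs upright at (323,245) over the second cell. I lower it.

>>> drive_tool(
  steps=[
    {"x": 0, "y": -0.001, "z": 0.045, "roll": 0, "hand": -0.6},
    {"x": 0, "y": -0.001, "z": 0.09, "roll": 0, "hand": -0.6},
    {"x": 0, "y": -0.001, "z": 0.125, "roll": 0, "hand": -0.6},
    {"x": 0, "y": -0.001, "z": 0.14, "roll": 0, "hand": -0.6},
    {"x": 0, "y": -0.001, "z": 0.141, "roll": 0, "hand": -0.6},
  ],
)

```text
clock: 15.12
tcp_pos: [400.5, -191.0, 37.0]
tool_rot: [-0.07, 0.998, 0.0, -0.0]
force: [0.4, 0.1, -0.3]
opening: 0.267
gripper_force: 12.0
```

>>> drive_tool(
  steps=[
    {"x": 0, "y": 0, "z": 0.001, "roll": 0, "hand": -0.6},
    {"x": 0, "y": 0, "z": 0.002, "roll": 0, "hand": -0.6},
    {"x": 0, "y": 0, "z": 0.0025, "roll": 0, "hand": -0.6},
    {"x": 0, "y": 0, "z": 0.0025, "roll": 0, "hand": -0.6},
  ],
)

```text
clock: 15.62
tcp_pos: [400.5, -191.5, 35.3]
tool_rot: [-0.07, 0.998, -0.0, 0.0]
force: [-0.2, -1.1, 0.8]
opening: 0.268
gripper_force: 12.0
```

>>> drive_tool(
  steps=[
    {"x": 0, "y": 0, "z": 0.0008, "roll": 0, "hand": -0.6},
    {"x": 0, "y": 0, "z": 0.0008, "roll": 0, "hand": -0.6},
  ],
)

```text
clock: 15.88
tcp_pos: [400.9, -191.8, 35.0]
tool_rot: [-0.07, 0.998, -0.0, 0.001]
force: [-1.1, 0.1, 9.3]
opening: 0.269
gripper_force: 12.0
```

Run:
```python
from h import *
p=pose(); print(np.round(p,1)); x,y,z,a=p
plan([(x,y,75,a,-.1),(x,y,140,a,-0.1),(452,97.5,140,56,0.05,3)],mm=52,deg=8)
```

```text
[ 400.9 -191.8   35.    98. ]
[{"x": 0.0, "y": 0.0, "z": -0.05, "roll": 0.0, "hand": -0.1}, {"x": 0.0, "y": 0.0, "z": -0.091, "roll": 0.0, "hand": -0.1}, {"x": 0.0, "y": 0.0, "z": -0.131, "roll": 0.0, "hand": -0.1}, {"x": -0.019, "y": 0.058, "z": -0.131, "roll": 0.078, "hand": 0.05}, {"x": -0.038, "y": 0.116, "z": -0.131, "roll": 0.155, "hand": 0.05}]
[{"x": -0.004, "y": 0.061, "z": 0.0, "roll": 0.078, "hand": 0.05}, {"x": -0.009, "y": 0.122, "z": 0.0, "roll": 0.155, "hand": 0.05}, {"x": -0.013, "y": 0.183, "z": 0.0, "roll": 0.233, "hand": 0.05}, {"x": -0.017, "y": 0.244, "z": 0.0, "roll": 0.311, "hand": 0.05}, {"x": -0.017, "y": 0.244, "z": 0.0, "roll": 0.311, "hand": 0.05}]
[{"x": 0.0, "y": 0.0, "z": 0.0, "roll": -0.0, "hand": 0.05}, {"x": 0.0, "y": 0.0, "z": 0.0, "roll": -0.0, "hand": 0.05}]
```

>>> drive_tool(
  steps=[
    {"x": 0, "y": 0, "z": 0, "roll": 0, "hand": -0.1},
    {"x": 0, "y": 0, "z": 0, "roll": 0, "hand": -0.1},
    {"x": 0, "y": 0, "z": 0, "roll": 0, "hand": -0.1},
  ],
)

```text
clock: 16.25
tcp_pos: [400.4, -191.4, 34.4]
tool_rot: [-0.07, 0.998, 0.0, -0.0]
force: [-0.2, -0.3, -0.2]
opening: 0.447
gripper_force: 0.0
```

>>> drive_tool(
  steps=[
    {"x": 0, "y": 0, "z": -0.04, "roll": 0, "hand": -0.1},
    {"x": 0, "y": 0, "z": -0.09, "roll": 0, "hand": -0.1},
    {"x": 0, "y": 0, "z": -0.131, "roll": 0, "hand": -0.1},
    {"x": -0.019, "y": 0.058, "z": -0.131, "roll": 0.078, "hand": 0.05},
    {"x": -0.038, "y": 0.116, "z": -0.131, "roll": 0.155, "hand": 0.05},
  ],
)

```text
clock: 16.88
tcp_pos: [417.8, -94.5, 139.7]
tool_rot: [0.055, 0.998, -0.0, 0.0]
force: [0.6, -0.4, -0.6]
opening: 0.519
gripper_force: 0.0
```

>>> drive_tool(
  steps=[
    {"x": -0.004, "y": 0.061, "z": 0, "roll": 0.078, "hand": 0.05},
    {"x": -0.009, "y": 0.122, "z": 0, "roll": 0.155, "hand": 0.05},
    {"x": -0.013, "y": 0.183, "z": 0, "roll": 0.233, "hand": 0.05},
    {"x": -0.017, "y": 0.244, "z": 0, "roll": 0.311, "hand": 0.05},
    {"x": -0.017, "y": 0.244, "z": 0, "roll": 0.311, "hand": 0.05},
  ],
)

```text
clock: 17.5
tcp_pos: [451.5, 99.8, 139.1]
tool_rot: [0.291, 0.957, 0.0, -0.0]
force: [0.2, -0.4, 0.5]
opening: 0.526
gripper_force: 0.0
```

>>> drive_tool(
  steps=[
    {"x": 0, "y": 0, "z": 0, "roll": 0, "hand": 0.05},
    {"x": 0, "y": 0, "z": 0, "roll": 0, "hand": 0.05},
  ],
)

```text
clock: 17.75
tcp_pos: [451.4, 96.5, 139.3]
tool_rot: [0.292, 0.956, -0.0, -0.0]
force: [-0.7, 0.7, -0.9]
opening: 0.527
gripper_force: 0.0
```

Run:
```python
from h import *
p=pose(); print(np.round(p,1)); c=caps("w6"); print(proj(c,[[452,97.5,63],[458,52.5,63]]).round(1)); 
im=cv2.imread("pics/w6.png"); cv2.imwrite("pics/w6c.png",cv2.resize(im[140:290,240:440],(800,600),interpolation=cv2.INTER_CUBIC))
```

```text
[451.4  96.5 139.3  56. ]
blob [231, 0, 40, 72, 1048] -> [311. 121.]
blob [275, 0, 18, 24, 184] -> [312.9 155.1]
blob [271, 0, 61, 75, 1327] -> [341.4 158.4]
blob [33, 141, 43, 41, 966] -> [297.1 -70.2]
blob [444, 170, 28, 28, 600] -> [502.9 199.8]
blob [0, 203, 11, 45, 237] -> [ 313.2 -152.8]
blob [406, 208, 28, 26, 560] -> [513.6 156.4]
blob [276, 220, 25, 26, 457] -> [458.   54.3]
blob [331, 272, 24, 10, 165] -> [522.   69.9]
[[325.2 200.8]
 [287.1 233.3]]
```

View pics/w6c.png

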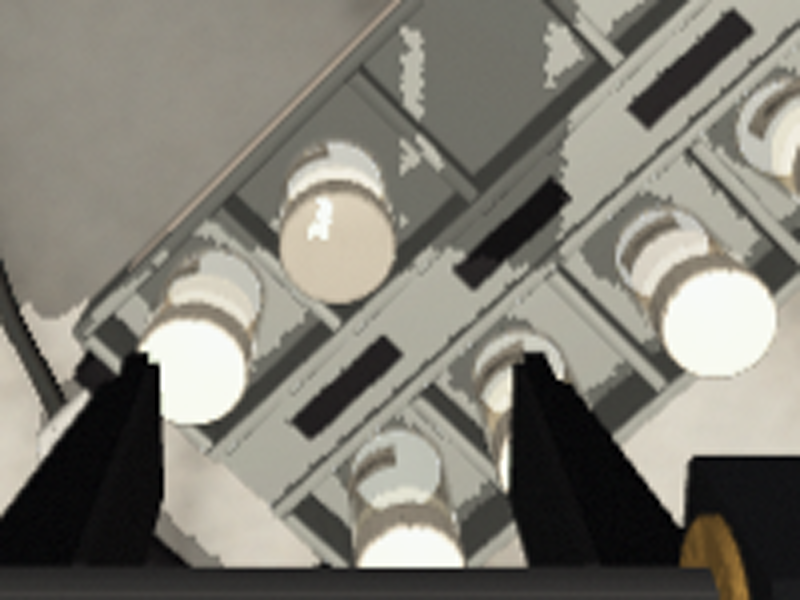

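Cap 3 is at (324.3,201.3), within a pixel of the prediction. Cap 4 is at (287.5,233), which puts it at (458,52.5). I pick vial 3.

>>> drive_tool(
  steps=[
    {"x": 0, "y": 0, "z": 0.04, "roll": 0, "hand": 0.05},
    {"x": 0, "y": 0, "z": 0.08, "roll": 0, "hand": 0.05},
    {"x": 0, "y": 0, "z": 0.115, "roll": 0, "hand": 0.05},
    {"x": 0, "y": 0, "z": 0.131, "roll": 0, "hand": 0.05},
    {"x": 0, "y": 0, "z": 0.131, "roll": 0, "hand": 0.05},
  ],
)

```text
clock: 18.42
tcp_pos: [451.4, 97.0, 34.3]
tool_rot: [0.292, 0.956, -0.0, -0.001]
force: [-0.3, -0.1, 0.1]
opening: 0.519
gripper_force: 0.0
```

>>> drive_tool(
  steps=[
    {"x": 0, "y": 0, "z": 0, "roll": 0, "hand": -0.6},
    {"x": 0, "y": 0, "z": 0, "roll": 0, "hand": -0.6},
    {"x": 0, "y": 0, "z": 0, "roll": 0, "hand": -0.6},
    {"x": 0, "y": 0, "z": 0, "roll": 0, "hand": -0.6},
    {"x": 0, "y": 0, "z": 0, "roll": 0, "hand": -0.6},
  ],
  squeeze=12,
)

```text
clock: 19.05
tcp_pos: [451.8, 97.4, 34.9]
tool_rot: [0.292, 0.956, 0.0, 0.0]
force: [-0.0, -1.2, 6.5]
opening: 0.272
gripper_force: 12.0
```

Run:
```python
from h import *
p=pose(); print(np.round(p,1)); x,y,z,a=p
plan([(x,y,80,a,-.6),(x,y,150,a,-.6),(425.8,-151,150,98,-.6,3)],mm=50)
```

```text
[451.8  97.4  34.9  56. ]
[{"x": 0.0, "y": 0.0, "z": -0.056, "roll": -0.0, "hand": -0.6}, {"x": 0.0, "y": 0.0, "z": -0.1, "roll": -0.0, "hand": -0.6}, {"x": 0.0, "y": 0.0, "z": -0.144, "roll": -0.0, "hand": -0.6}, {"x": -0.024, "y": -0.046, "z": -0.144, "roll": -0.078, "hand": -0.6}, {"x": -0.049, "y": -0.092, "z": -0.144, "roll": -0.155, "hand": -0.6}]
[{"x": -0.013, "y": -0.05, "z": 0.0, "roll": -0.078, "hand": -0.6}, {"x": -0.025, "y": -0.101, "z": 0.0, "roll": -0.155, "hand": -0.6}, {"x": -0.038, "y": -0.151, "z": 0.0, "roll": -0.233, "hand": -0.6}, {"x": -0.05, "y": -0.202, "z": 0.0, "roll": -0.311, "hand": -0.6}, {"x": -0.05, "y": -0.202, "z": 0.0, "roll": -0.311, "hand": -0.6}]
[{"x": 0.0, "y": 0.0, "z": 0.0, "roll": -0.0, "hand": -0.6}, {"x": 0.0, "y": 0.0, "z": 0.0, "roll": -0.0, "hand": -0.6}]
```

>>> drive_tool(
  steps=[
    {"x": 0, "y": 0, "z": -0.05, "roll": 0, "hand": -0.6},
    {"x": 0, "y": 0, "z": -0.1, "roll": 0, "hand": -0.6},
    {"x": 0, "y": 0, "z": -0.144, "roll": 0, "hand": -0.6},
    {"x": -0.024, "y": -0.046, "z": -0.144, "roll": -0.078, "hand": -0.6},
    {"x": -0.049, "y": -0.092, "z": -0.144, "roll": -0.155, "hand": -0.6},
  ],
)

```text
clock: 19.68
tcp_pos: [442.7, 13.8, 150.2]
tool_rot: [0.171, 0.985, 0.0, 0.0]
force: [0.3, 0.4, -0.1]
opening: 0.27
gripper_force: 12.0
```

>>> drive_tool(
  steps=[
    {"x": -0.013, "y": -0.05, "z": 0, "roll": -0.078, "hand": -0.6},
    {"x": -0.025, "y": -0.101, "z": 0, "roll": -0.155, "hand": -0.6},
    {"x": -0.038, "y": -0.151, "z": 0, "roll": -0.233, "hand": -0.6},
    {"x": -0.05, "y": -0.202, "z": 0, "roll": -0.311, "hand": -0.6},
    {"x": -0.05, "y": -0.202, "z": 0, "roll": -0.311, "hand": -0.6},
  ],
)

```text
clock: 20.3
tcp_pos: [424.9, -153.0, 149.6]
tool_rot: [-0.069, 0.998, -0.0, 0.0]
force: [0.3, -0.0, -0.7]
opening: 0.272
gripper_force: 12.0
```

>>> drive_tool(
  steps=[
    {"x": 0, "y": 0, "z": 0, "roll": 0, "hand": -0.6},
    {"x": 0, "y": 0, "z": 0, "roll": 0, "hand": -0.6},
  ],
)

```text
clock: 20.55
tcp_pos: [425.2, -150.1, 149.7]
tool_rot: [-0.07, 0.998, 0.0, -0.0]
force: [0.1, -0.6, -0.0]
opening: 0.268
gripper_force: 12.0
```

Run:
```python
from h import *
print(np.round(pose(),1))
plan([(425.8,-151,80,98,-.6),(425.8,-151,37,98,-.6,2)],mm=45)
```

```text
[ 425.2 -150.1  149.7   98. ]
[{"x": -0.0, "y": -0.001, "z": 0.044, "roll": -0.0, "hand": -0.6}, {"x": -0.001, "y": -0.001, "z": 0.087, "roll": -0.0, "hand": -0.6}, {"x": -0.001, "y": -0.001, "z": 0.141, "roll": -0.0, "hand": -0.6}, {"x": -0.001, "y": -0.001, "z": 0.141, "roll": -0.0, "hand": -0.6}, {"x": -0.001, "y": -0.001, "z": 0.141, "roll": -0.0, "hand": -0.6}]
```

>>> drive_tool(
  steps=[
    {"x": 0, "y": -0.001, "z": 0.045, "roll": 0, "hand": -0.6},
    {"x": 0, "y": -0.001, "z": 0.09, "roll": 0, "hand": -0.6},
    {"x": 0, "y": -0.001, "z": 0.125, "roll": 0, "hand": -0.6},
    {"x": 0, "y": -0.001, "z": 0.14, "roll": 0, "hand": -0.6},
    {"x": 0, "y": -0.001, "z": 0.141, "roll": 0, "hand": -0.6},
  ],
)

```text
clock: 21.18
tcp_pos: [425.3, -151.3, 36.7]
tool_rot: [-0.07, 0.998, 0.0, -0.0]
force: [-0.2, -0.6, 0.3]
opening: 0.27
gripper_force: 12.0
```

>>> drive_tool(
  steps=[
    {"x": 0, "y": 0, "z": 0.001, "roll": 0, "hand": -0.6},
    {"x": 0, "y": 0, "z": 0.002, "roll": 0, "hand": -0.6},
    {"x": 0, "y": 0, "z": 0.003, "roll": 0, "hand": -0.6},
    {"x": 0, "y": 0, "z": 0.003, "roll": 0, "hand": -0.6},
  ],
)

```text
clock: 21.68
tcp_pos: [425.6, -152.1, 34.9]
tool_rot: [-0.069, 0.998, -0.0, 0.001]
force: [-0.5, 1.1, 5.3]
opening: 0.268
gripper_force: 12.0
```

>>> drive_tool(
  steps=[
    {"x": 0, "y": 0, "z": 0, "roll": 0, "hand": -0.1},
    {"x": 0, "y": 0, "z": 0, "roll": 0, "hand": -0.1},
    {"x": 0, "y": 0, "z": 0, "roll": 0, "hand": -0.1},
  ],
)

```text
clock: 22.05
tcp_pos: [425.2, -151.8, 34.4]
tool_rot: [-0.069, 0.998, 0.0, -0.0]
force: [0.4, -0.5, 0.8]
opening: 0.445
gripper_force: 0.0
```

Run:
```python
from h import *
p=pose(); print(np.round(p,1)); x,y,z,a=p
plan([(x,y,75,a,-.1),(x,y,140,a,-0.1),(458,53.5,140,56,0.05,3)],mm=52,deg=8)
```

```text
[ 425.2 -151.8   34.4   98. ]
[{"x": 0.0, "y": 0.0, "z": -0.051, "roll": 0.0, "hand": -0.1}, {"x": 0.0, "y": 0.0, "z": -0.091, "roll": 0.0, "hand": -0.1}, {"x": 0.0, "y": 0.0, "z": -0.132, "roll": 0.0, "hand": -0.1}, {"x": -0.013, "y": 0.041, "z": -0.132, "roll": 0.078, "hand": 0.05}, {"x": -0.025, "y": 0.083, "z": -0.132, "roll": 0.155, "hand": 0.05}]
[{"x": -0.002, "y": 0.043, "z": 0.0, "roll": 0.078, "hand": 0.05}, {"x": -0.005, "y": 0.087, "z": 0.0, "roll": 0.155, "hand": 0.05}, {"x": -0.007, "y": 0.13, "z": 0.0, "roll": 0.233, "hand": 0.05}, {"x": -0.009, "y": 0.173, "z": 0.0, "roll": 0.311, "hand": 0.05}, {"x": -0.009, "y": 0.173, "z": 0.0, "roll": 0.311, "hand": 0.05}]
[{"x": 0.0, "y": 0.0, "z": 0.0, "roll": -0.0, "hand": 0.05}, {"x": 0.0, "y": 0.0, "z": 0.0, "roll": -0.0, "hand": 0.05}]
```

>>> drive_tool(
  steps=[
    {"x": 0, "y": 0, "z": -0.04, "roll": 0, "hand": -0.1},
    {"x": 0, "y": 0, "z": -0.09, "roll": 0, "hand": -0.1},
    {"x": 0, "y": 0, "z": -0.132, "roll": 0, "hand": -0.1},
    {"x": -0.013, "y": 0.041, "z": -0.132, "roll": 0.078, "hand": 0.05},
    {"x": -0.025, "y": 0.083, "z": -0.132, "roll": 0.155, "hand": 0.05},
  ],
)

```text
clock: 22.68
tcp_pos: [436.0, -82.7, 140.5]
tool_rot: [0.055, 0.999, -0.0, 0.001]
force: [0.4, 0.6, 0.5]
opening: 0.517
gripper_force: 0.0
```

>>> drive_tool(
  steps=[
    {"x": -0.002, "y": 0.043, "z": 0, "roll": 0.078, "hand": 0.05},
    {"x": -0.005, "y": 0.087, "z": 0, "roll": 0.155, "hand": 0.05},
    {"x": -0.007, "y": 0.13, "z": 0, "roll": 0.233, "hand": 0.05},
    {"x": -0.009, "y": 0.173, "z": 0, "roll": 0.311, "hand": 0.05},
    {"x": -0.009, "y": 0.173, "z": 0, "roll": 0.311, "hand": 0.05},
  ],
)

```text
clock: 23.3
tcp_pos: [457.4, 55.1, 140.0]
tool_rot: [0.291, 0.957, 0.0, -0.0]
force: [0.8, 0.3, -0.5]
opening: 0.521
gripper_force: 0.0
```

>>> drive_tool(
  steps=[
    {"x": 0, "y": 0, "z": 0, "roll": 0, "hand": 0.05},
    {"x": 0, "y": 0, "z": 0, "roll": 0, "hand": 0.05},
  ],
)

```text
clock: 23.55
tcp_pos: [457.4, 52.8, 140.1]
tool_rot: [0.292, 0.956, -0.0, -0.0]
force: [0.0, -0.5, -0.0]
opening: 0.524
gripper_force: 0.0
```

Run:
```python
from h import *
p=pose(); print(np.round(p,1)); c=caps("w7"); print(proj(c,[[458,52.5,63]]).round(1)); 
im=cv2.imread("pics/w7.png"); cv2.imwrite("pics/w7c.png",cv2.resize(im[140:290,240:440],(800,600),interpolation=cv2.INTER_CUBIC))
```

```text
[457.4  52.8 140.1  56. ]
blob [270, 0, 39, 36, 613] -> [323.1 112. ]
blob [306, 0, 62, 40, 895] -> [347.8 141.9]
blob [61, 109, 43, 43, 1040] -> [297.9 -76.6]
blob [486, 135, 30, 29, 649] -> [502.9 199.7]
blob [0, 172, 35, 50, 1042] -> [ 305.1 -166.7]
blob [446, 175, 29, 27, 605] -> [513.7 156.2]
blob [403, 213, 27, 26, 546] -> [522.2 108.1]
blob [85, 249, 127, 13, 343] -> [ 410.1 -103.8]
[[323.9 201.4]]
```

View pics/w7c.png

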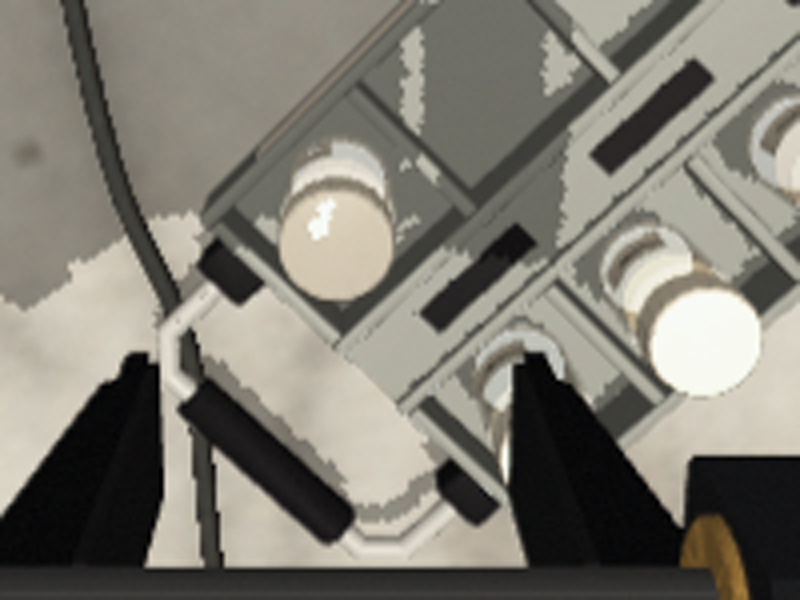

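The last near-row vial, next to the handle, is at (324,200.5) as predicted. I pick it.

>>> drive_tool(
  steps=[
    {"x": 0, "y": 0, "z": 0.04, "roll": 0, "hand": 0.05},
    {"x": 0, "y": 0, "z": 0.08, "roll": 0, "hand": 0.05},
    {"x": 0, "y": 0, "z": 0.115, "roll": 0, "hand": 0.05},
    {"x": 0, "y": 0, "z": 0.131, "roll": 0, "hand": 0.05},
    {"x": 0, "y": 0, "z": 0.131, "roll": 0, "hand": 0.05},
  ],
)

```text
clock: 24.22
tcp_pos: [457.3, 53.3, 35.0]
tool_rot: [0.292, 0.956, -0.0, -0.001]
force: [0.4, 0.4, -0.9]
opening: 0.526
gripper_force: 0.0
```

>>> drive_tool(
  steps=[
    {"x": 0, "y": 0, "z": 0, "roll": 0, "hand": -0.6},
    {"x": 0, "y": 0, "z": 0, "roll": 0, "hand": -0.6},
    {"x": 0, "y": 0, "z": 0, "roll": 0, "hand": -0.6},
    {"x": 0, "y": 0, "z": 0, "roll": 0, "hand": -0.6},
    {"x": 0, "y": 0, "z": 0, "roll": 0, "hand": -0.6},
  ],
  squeeze=12,
)

```text
clock: 24.85
tcp_pos: [457.8, 53.6, 35.7]
tool_rot: [0.292, 0.956, 0.0, 0.001]
force: [-0.6, -0.6, 6.8]
opening: 0.268
gripper_force: 12.0
```

Run:
```python
from h import *
p=pose(); print(np.round(p,1)); x,y,z,a=p
plan([(x,y,80,a,-.6),(x,y,150,a,-.6),(450.8,-111.5,150,98,-.6,4)],mm=50)
```

```text
[457.8  53.6  35.7  56. ]
[{"x": 0.0, "y": 0.0, "z": -0.055, "roll": -0.0, "hand": -0.6}, {"x": 0.0, "y": 0.0, "z": -0.099, "roll": -0.0, "hand": -0.6}, {"x": 0.0, "y": 0.0, "z": -0.143, "roll": -0.0, "hand": -0.6}, {"x": -0.018, "y": -0.029, "z": -0.143, "roll": -0.078, "hand": -0.6}, {"x": -0.036, "y": -0.059, "z": -0.143, "roll": -0.155, "hand": -0.6}]
[{"x": -0.01, "y": -0.033, "z": 0.0, "roll": -0.078, "hand": -0.6}, {"x": -0.021, "y": -0.066, "z": 0.0, "roll": -0.155, "hand": -0.6}, {"x": -0.031, "y": -0.098, "z": 0.0, "roll": -0.233, "hand": -0.6}, {"x": -0.041, "y": -0.131, "z": 0.0, "roll": -0.311, "hand": -0.6}, {"x": -0.041, "y": -0.131, "z": 0.0, "roll": -0.311, "hand": -0.6}]
[{"x": 0.0, "y": 0.0, "z": 0.0, "roll": -0.0, "hand": -0.6}, {"x": 0.0, "y": 0.0, "z": 0.0, "roll": -0.0, "hand": -0.6}, {"x": 0.0, "y": 0.0, "z": 0.0, "roll": -0.0, "hand": -0.6}]
```

>>> drive_tool(
  steps=[
    {"x": 0, "y": 0, "z": -0.05, "roll": 0, "hand": -0.6},
    {"x": 0, "y": 0, "z": -0.099, "roll": 0, "hand": -0.6},
    {"x": 0, "y": 0, "z": -0.143, "roll": 0, "hand": -0.6},
    {"x": -0.018, "y": -0.029, "z": -0.143, "roll": -0.078, "hand": -0.6},
    {"x": -0.036, "y": -0.059, "z": -0.143, "roll": -0.155, "hand": -0.6},
  ],
)

```text
clock: 25.48
tcp_pos: [454.9, -2.1, 150.2]
tool_rot: [0.171, 0.985, 0.0, 0.0]
force: [0.2, -0.3, -0.4]
opening: 0.268
gripper_force: 12.0
```

>>> drive_tool(
  steps=[
    {"x": -0.01, "y": -0.033, "z": 0, "roll": -0.078, "hand": -0.6},
    {"x": -0.021, "y": -0.066, "z": 0, "roll": -0.155, "hand": -0.6},
    {"x": -0.031, "y": -0.098, "z": 0, "roll": -0.233, "hand": -0.6},
    {"x": -0.041, "y": -0.131, "z": 0, "roll": -0.311, "hand": -0.6},
    {"x": -0.041, "y": -0.131, "z": 0, "roll": -0.311, "hand": -0.6},
  ],
)

```text
clock: 26.1
tcp_pos: [449.8, -112.5, 149.6]
tool_rot: [-0.069, 0.998, 0.0, -0.0]
force: [0.7, -0.8, -0.7]
opening: 0.273
gripper_force: 12.0
```

>>> drive_tool(
  steps=[
    {"x": 0, "y": 0, "z": 0, "roll": 0, "hand": -0.6},
    {"x": 0, "y": 0, "z": 0, "roll": 0, "hand": -0.6},
    {"x": 0, "y": 0, "z": 0, "roll": 0, "hand": -0.6},
  ],
)

```text
clock: 26.48
tcp_pos: [449.9, -110.8, 149.7]
tool_rot: [-0.07, 0.998, 0.0, 0.0]
force: [-0.7, 0.3, -1.1]
opening: 0.272
gripper_force: 12.0
```

Run:
```python
from h import *
print(np.round(pose(),1))
plan([(450.8,-111.5,80,98,-.6),(450.8,-111.5,37,98,-.6,2)],mm=45)
```

```text
[ 449.9 -110.8  149.7   98. ]
[{"x": -0.0, "y": -0.001, "z": 0.044, "roll": -0.0, "hand": -0.6}, {"x": -0.001, "y": -0.001, "z": 0.087, "roll": -0.0, "hand": -0.6}, {"x": -0.001, "y": -0.001, "z": 0.141, "roll": -0.0, "hand": -0.6}, {"x": -0.001, "y": -0.001, "z": 0.141, "roll": -0.0, "hand": -0.6}, {"x": -0.001, "y": -0.001, "z": 0.141, "roll": -0.0, "hand": -0.6}]
```

>>> drive_tool(
  steps=[
    {"x": 0, "y": -0.001, "z": 0.045, "roll": 0, "hand": -0.6},
    {"x": 0, "y": -0.001, "z": 0.09, "roll": 0, "hand": -0.6},
    {"x": 0, "y": -0.001, "z": 0.125, "roll": 0, "hand": -0.6},
    {"x": 0, "y": -0.001, "z": 0.139, "roll": 0, "hand": -0.6},
    {"x": 0, "y": -0.001, "z": 0.14, "roll": 0, "hand": -0.6},
  ],
)

```text
clock: 27.1
tcp_pos: [450.0, -111.9, 37.6]
tool_rot: [-0.07, 0.998, 0.0, -0.0]
force: [-0.4, -0.7, -0.9]
opening: 0.269
gripper_force: 12.0
```

>>> drive_tool(
  steps=[
    {"x": 0, "y": 0, "z": 0.001, "roll": 0, "hand": -0.6},
    {"x": 0, "y": 0, "z": 0.002, "roll": 0, "hand": -0.6},
    {"x": 0, "y": 0, "z": 0.0025, "roll": 0, "hand": -0.6},
    {"x": 0, "y": 0, "z": 0.0025, "roll": 0, "hand": -0.6},
  ],
)

```text
clock: 27.6
tcp_pos: [450.1, -112.2, 35.9]
tool_rot: [-0.07, 0.998, -0.0, 0.0]
force: [-0.4, 0.5, -0.9]
opening: 0.27
gripper_force: 12.0
```

>>> drive_tool(
  steps=[
    {"x": 0, "y": 0, "z": 0.0008, "roll": 0, "hand": -0.6},
    {"x": 0, "y": 0, "z": 0.0008, "roll": 0, "hand": -0.6},
  ],
)

```text
clock: 27.85
tcp_pos: [450.5, -112.4, 35.7]
tool_rot: [-0.07, 0.998, -0.0, 0.001]
force: [-0.6, -0.1, 7.9]
opening: 0.269
gripper_force: 12.0
```

>>> drive_tool(
  steps=[
    {"x": 0, "y": 0, "z": 0, "roll": 0, "hand": -0.1},
    {"x": 0, "y": 0, "z": 0, "roll": 0, "hand": -0.1},
    {"x": 0, "y": 0, "z": 0, "roll": 0, "hand": -0.1},
  ],
)

```text
clock: 28.22
tcp_pos: [450.0, -112.1, 35.0]
tool_rot: [-0.07, 0.998, 0.0, -0.0]
force: [0.3, -0.4, -0.4]
opening: 0.444
gripper_force: 0.0
```

>>> drive_tool(
  steps=[
    {"x": 0, "y": 0, "z": -0.04, "roll": 0, "hand": -0.1},
    {"x": 0, "y": 0, "z": -0.1, "roll": 0, "hand": -0.1},
    {"x": 0, "y": 0, "z": -0.16, "roll": 0, "hand": -0.1},
    {"x": 0, "y": 0.05, "z": -0.21, "roll": 0, "hand": -0.1},
    {"x": 0, "y": 0.1, "z": -0.26, "roll": 0, "hand": -0.1},
  ],
)

```text
clock: 28.85
tcp_pos: [438.5, -32.2, 244.4]
tool_rot: [-0.069, 0.998, 0.0, 0.0]
force: [0.3, 0.7, -0.0]
opening: 0.451
gripper_force: 0.0
```

>>> drive_tool(
  steps=[
    {"x": 0, "y": 0.04, "z": -0.06, "roll": 0, "hand": -0.1},
    {"x": 0, "y": 0.06, "z": -0.075, "roll": 0, "hand": -0.1},
    {"x": 0, "y": 0.06, "z": -0.075, "roll": 0, "hand": -0.1},
  ],
)

```text
clock: 29.22
tcp_pos: [432.1, 15.1, 303.1]
tool_rot: [-0.07, 0.998, -0.0, 0.0]
force: [-0.5, 0.0, -0.3]
opening: 0.449
gripper_force: 0.0
```

Run:
```python
from h import *
print(np.round(pose(),1)); f=grab_frame("wrist"); cv2.imwrite("pics/w8.png",f[:,:,::-1])
cv2.imwrite("pics/w8c.png",cv2.resize(f[30:255,120:480,::-1],(800,500),interpolation=cv2.INTER_CUBIC))
```

```text
[432.1  15.1 303.1  98.1]
```

View pics/w8c.png

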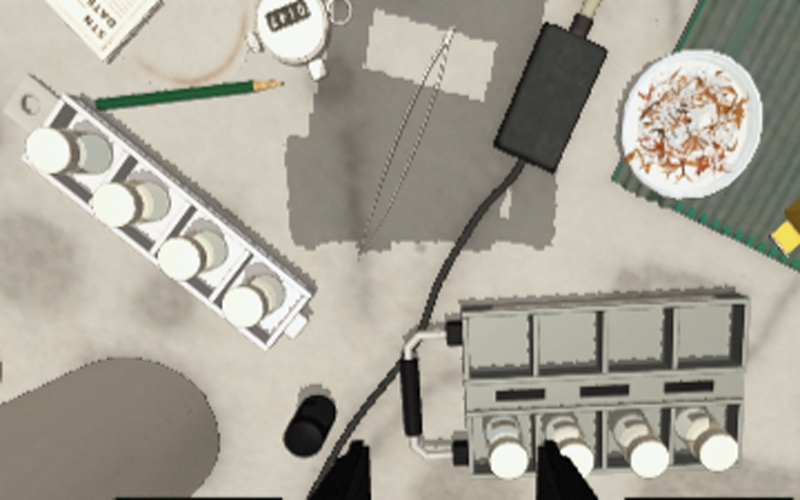

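The four samples stand upright in the analyser cells, with caps at crop (50,152), (117,205), (184,258) and (247,305) and the tongue at the upper left. The near row is empty and all four duplicates are still in place. I hand the job in.

```bash
python3 -c "
from rig import *
print(hand_in())"
```

```text
the job is handed in; nothing more can be done
None
```

I moved the four near-row vials to the analyser rack in reverse order and handed the job in at about 29 s. In the last wrist picture all four stand upright, one to a cell, and the far-row duplicates are still in their places.

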